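# Sort the handful left at the film thickness meter

## Robot

A 6-joint arm with a two-finger parallel gripper is mounted at the origin on a cart in front of the work surface, level with it; the furniture and walls round the work are solid. World frame = base frame: x ahead of the robot, y to its left, z up, the work surface at z = 0. Lengths are in m, angles in rad, forces in N, time in s.
With the tool pointing down it reaches from about 0.4 to 0.825 m from the base axis. Payload 7 kg.
Tool frame: the origin (TCP) lies on the centre line of the jaws, within the pads' length; the fingertips stand 8 mm ahead of it and the grasp point (between the pads) lies 11 mm behind it; z points along the fingers, y is the line along which they close (so a half turn about z gives the same grasp; the last joint's range is limited). The gripper opens to 88 mm and grips with 3 to 60 N. Pads are 19 mm wide; open, the fingers measure 130 mm over their backs; the gripper's body (78 mm by 193 mm) begins 47 mm behind the grasp point.
Start: joints at [1.626, 0.359, 0.012, 0, -1.224, -0.288], TCP at [0.156, 0.657, 0.235] pointing down, gripper open.
Joint ranges: [-3.07, 3.07], [-1.43, 2.12], [-1.02, 1.25], [-3.03, 1.67], [-3.05, -0], [-3.03, 3.03]. Speed limits (rad/s): [2.39, 2.39, 3.01, 3.14, 3.14, 3.14].

## Interface

Orientations are given as a unit quaternion [x, y, z, w].
In Python, from bench import * gives the robot as it stands.
- The arm moves only by the tool jog_arm, never from a script. Its argument "motion" is a list that holds one entry, the list of rows, each a list of 4 numbers: the shift along the tool's x, y, z in mm, then the turn about the tool's z in rad. A call has exactly 8 rows; each row is the pose to reach, as a shift and turn from the pose commanded when the call began, along the tool's axes at that moment; what a row does not reach only later rows make up. A row lasts 1/8 s, in which the tool goes at most 62.5 mm and 10.7 degrees, less where a joint would pass 70% of its speed; a pose out of reach is approached as far as the arm can. A call with a gripper value outside its range is refused whole. "claw" is the opening, from -1 (shut) to 1 (fully open), set as the call begins (left out, the last holds). The fingers move at their own pace and stop on an object; "force" is the grip in N (left out, the last holds). Time passes only in rows, so rows that repeat a pose let the fingers close, or fill a call up. It gives the time, the measured TCP pose, the force, the opening and the grip force at its end, in the units of the state.
- read_state(): the state, without advancing time (a new reading comes with each control period).
- get_image(name): name is "side" or "top"; returns a dict with "pixels" (400x640x3 uint8, blue, green, red), "fx", "fy", "cx", "cy" (pixels), "k1" (the pictures are not rectified: a ray, as slopes to the right and down, at radius r is drawn at 1 + k1 r^2 times it, then the intrinsics apply), "R" (3x3) and "t" (3): a world point X has camera coordinates R X + t. Camera axes: x right, y down, z forward; pixel columns grow to the right and rows downward; lengths in m; the calibration is good to about 2 mm. A picture is of the moment at which its call begins. There is no depth.
- sign_off(): hands the job in; it is judged then, once.
The state is a dict: "time_s": time; "joint_positions": joint angles; "dq": joint speeds; "tau": joint torques, N m; "tool_pos": TCP position; "tool_rot": TCP orientation; "force": force on the tool from outside, world axes, zero at the start; "torque": the same for the moment, N m; "width": finger opening in m; "finger_force": force on a finger pad.
Only numpy, scipy, OpenCV 4.12 (cv2) and the standard library are available. Lean on these libraries where they do the work, as an engineer would, in place of code of your own. Each camera call takes 0.05 s, during which the arm holds its last target. There are 200 camera calls.

## Task

Sort what was left on the bench after the measurements: stand the light-sensitive amber vial in the small black tray and the clear vial in the small white tray, each upright, set the sample box flat in the square blue tray, and lay the two tweezers lengthwise in the long green tool tray, one on each side of its rib. Never tip a vial over, leave the loupe, the timer and the blue tape where they are, and let go of everything.

Things in the scene. Friction and masses are not known exactly. Their poses are not given: they have to be found in the camera images.
- amber_vial: Amber (brown) glass vial with a black screw cap, standing upright on the worktop: body 23 mm in diameter and 42 mm high, cap 20 mm in diameter, total height 52 mm, about 30 g. Grip it anywhere across its diameter. Origin: centre of its underside; z up through the cap; its yaw means nothing.
- clear_vial: Clear white-looking glass vial with a white screw cap, standing upright on the worktop: body 23 mm in diameter and 42 mm high, cap 20 mm in diameter, total height 52 mm, about 30 g. Grip it anywhere across its diameter. Origin: centre of its underside; z up through the cap; its yaw means nothing.
- sample_box: Flat sample box with a black base, a clear lid (shut, does not open) and chips inside: 56 mm (x) by 52 mm (y) by 24 mm high, about 60 g. Can be gripped across its y sides (52 mm), fingertips about 10 mm above its underside. Origin: centre of its underside; z up.
- steel_tweezers: Bright steel tweezers, 124 mm long. It lies flat along its own y axis, at most 15 mm wide (x) and 9 mm high (z), about 30 g. Solid to the touch: grip it across x near the origin, with the fingertips 2 to 4 mm above what it lies on. Origin: on its underside, near the middle of its length; z up.
- black_tweezers: Black tweezers with pale tips, 136 mm long. It lies flat along its own y axis, at most 15 mm wide (x) and 9 mm high (z), about 30 g. Solid to the touch: grip it across x near the origin, with the fingertips 2 to 4 mm above what it lies on. Origin: on its underside, near the middle of its length; z up.
- black_tray: The small square black tray for the amber vial: low open tray, 70 x 70 mm outside, 64 x 64 mm inside, rim 12 mm high, walls and floor 3 mm thick. Fixed to the worktop, level. Origin: centre of its underside on the worktop; z up, x and y along its sides.
- white_tray: The small square white tray for the clear vial: low open tray, 70 x 70 mm outside, 64 x 64 mm inside, rim 12 mm high, walls and floor 3 mm thick. Fixed to the worktop, level. Origin: centre of its underside on the worktop; z up, x and y along its sides.
- blue_tray: The square blue tray for the sample box: low open tray, 92 x 92 mm outside, 86 x 86 mm inside, rim 10 mm high, walls and floor 3 mm thick. Fixed to the worktop, level. Origin: centre of its underside on the worktop; z up, x and y along its sides.
- tool_tray: The long green tool tray: low open tray, 138 mm (x) by 176 mm (y) outside, rim 10 mm high, walls and floor 3 mm thick, with a rib 4 mm thick and 9 mm high along its y axis through the middle, which makes two lanes, each 64 mm wide and 170 mm long, centred 34 mm either side of the origin along x. Fixed to the worktop, level. Origin: centre of its underside on the worktop; z up, y lengthwise.
- meter_wheel (a point): Obstacle: front end of the black hand wheel of the fixed film thickness meter, 57 mm up. From 48 mm beyond it (+x) the meter is over 80 mm high, from 105 mm right (-y) to 217 mm left of this point; from about 70 mm beyond, its head overhangs at 150 mm up and more. Carry things from side to side in front of the meter, with the gripper at about the x of this point.
- loupe: Bystander: loupe with a black ring over a clear foot, 39 mm in diameter, 42 mm high, loose. Origin: centre of its underside; z up.
- timer: Bystander: white bench timer with coloured buttons, 58 x 66 x 20 mm, loose. Origin: centre of its underside; z up.
- tape_blue: Bystander: roll of blue tape lying flat, 69 mm in diameter, 24 mm high, loose. Origin: centre of its underside; z up.
Not all that is in view belongs to the job. What is shaped like the sample_box but red is not meant.

How it is judged:
By the outcome, as a careful person would: the job done as asked, in the order asked, and still so for the second after the job is handed in, with the robot touching nothing.
It also fails if it takes over 136 s, if anything falls off the work surface, if the arm or the gripper's body presses on something with over 40 N, if the wrist force passes 120 N, or if a joint passes its speed limit or range.

## Working session

There is one attempt and no reset: what is moved stays moved. The work goes in short steps, Python scripts to look and compute and a tool call to move; the robot and the scene stay as the last step left them, time stands still between calls to the robot, and variables do not carry over. Pictures are saved under pics/ and viewed, at most 14 in all, crops included, and the job is handed in when it is done.

Besides the shell and the picture viewer there is one more tool, called after "Request:" by a JSON object that holds its "name" and its "arguments", one argument or row to a line. jog_arm: Moves the arm, as the interface text tells. Its arguments: {"type":"object","properties":{"motion":{"type":"array","items":{"type":"array","items":{"type":"array","items":{"type":"number"}}}},"claw":{"type":"number"},"force":{"type":"number"}},"required":["motion"]}

```bash
ls; mkdir -p pics
python3 - <<'E'
from bench import *
import cv2,numpy as np
for n in("top","side"):
    g=get_image(n); cv2.imwrite(f"pics/{n}0.png",g["pixels"])
    R=np.array(g["R"]);t=np.array(g["t"]);print(n,g["fx"],g["fy"],g["cx"],g["cy"],g["k1"],R.round(3).tolist(),(-R.T@t).round(3))
s=read_state();print(s["time_s"],s["tool_pos"],s["tool_rot"],s["width"])
E
```

```text
pics
top 374.2293788396427 374.2293788396427 314.43663285683596 196.73171246719485 -0.018816065473289408 [[-0.015, -1.0, -0.017], [-0.996, 0.017, -0.093], [0.093, 0.016, -0.996]] [ 0.422 -0.015  1.113]
side 514.9954582144256 514.9954582144256 323.18820331820456 200.11889040694913 0.0442114219045729 [[-0.859, -0.512, 0.021], [-0.25, 0.384, -0.889], [0.447, -0.769, -0.457]] [-0.163  1.168  0.762]
0.1 [0.15566205 0.65638196 0.233738  ] [ 9.93228177e-01 -1.16177674e-01 -5.75450150e-06  7.33093152e-04] 0.08756947084335634
```

View pics/top0.png

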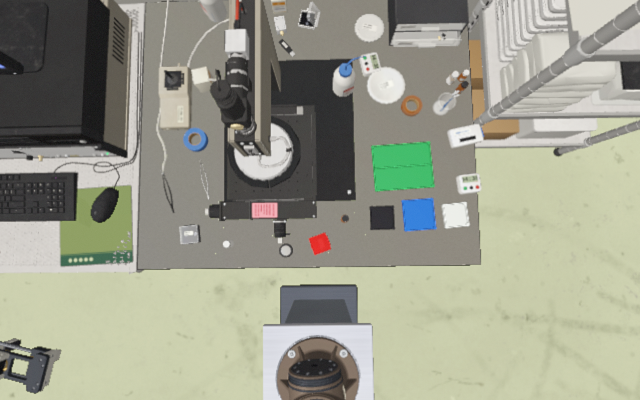

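View pics/side0.png

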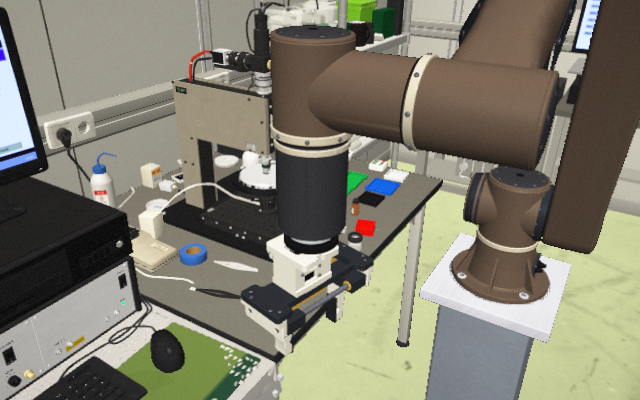

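Run:
```python
import cv2,numpy as np
a=cv2.imread("pics/top0.png")
l=cv2.resize(a[125:270,140:340],None,fx=4,fy=4,interpolation=cv2.INTER_CUBIC)
cv2.imwrite("pics/cropL.png",l)
cv2.imwrite("pics/cropR.png",cv2.resize(a[130:255,310:490],None,fx=4.4,fy=4.4,interpolation=cv2.INTER_CUBIC))
```

```text
(no output)
```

View pics/cropL.png

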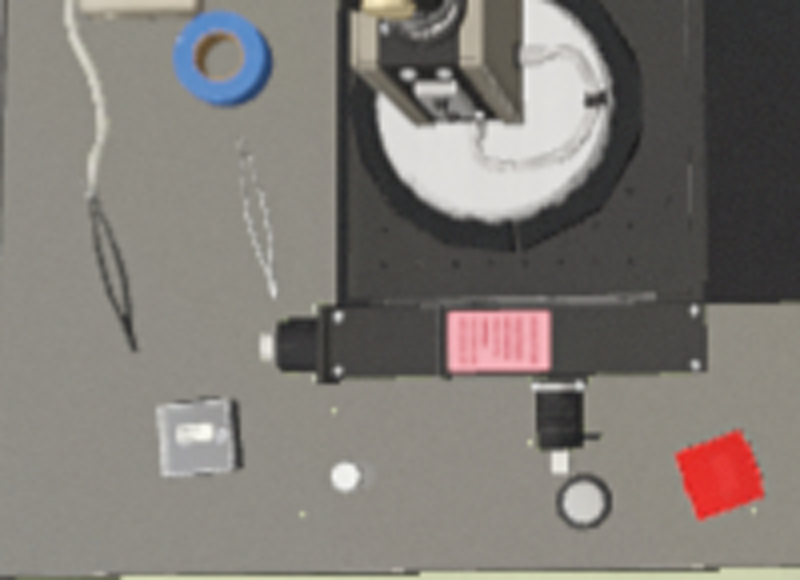

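View pics/cropR.png

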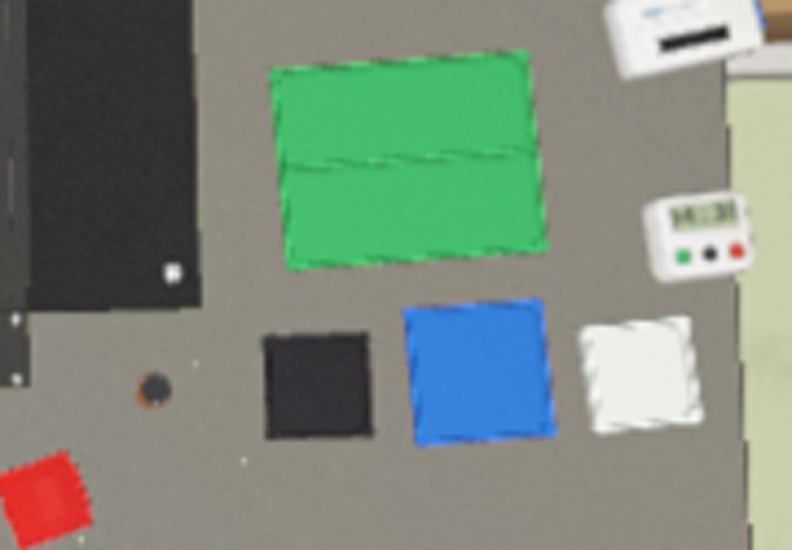

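The top crops, in full-image pixels, show:
- **Amber vial:** black cap with a brown body edge at (345,218). The small brown bottles at (462,85) sit off in the rear clutter, so they are not it.
- **Clear vial:** white cap at (226,244). The other round candidates are the loupe at (286,250) with its black ring, and the white dishes at the back.
- **Sample box:** grey/clear at (189,234). The red look-alike is at (320,243).
- **Tweezers:** steel at (204,180), black at (168,193). A white cable runs near the end of the black pair.
- **Trays:** black (382,217), blue (418,214), white (455,215), green (402,166).

Next I measure these.

```bash
cat > h.py <<'E'
import cv2,numpy as np
from bench import *
def grab(n,f=None):
    g=get_image(n)
    if f: cv2.imwrite(f"pics/{f}.png",g["pixels"])
    return g
def ray(g,uv,z):
    R=np.array(g["R"]);t=np.array(g["t"]);c=-R.T@t
    d=np.array([(uv[0]-g["cx"])/g["fx"],(uv[1]-g["cy"])/g["fy"]]);s=d.copy()
    for _ in range(8): s=d/(1+g["k1"]*(s@s))
    w=R.T@np.array([*s,1.]); return c+w*(z-c[2])/w[2]
def proj(g,X):
    p=np.array(g["R"])@np.array(X,float)+np.array(g["t"]);s=p[:2]/p[2];s=s*(1+g["k1"]*(s@s))
    return np.array([s[0]*g["fx"]+g["cx"],s[1]*g["fy"]+g["cy"]])
def blob(m,roi):
    """biggest contour of mask m within roi (u0,v0,u1,v1), at 4x upsampling handled by caller"""
    u0,v0,u1,v1=roi;k=np.zeros_like(m);k[v0:v1,u0:u1]=m[v0:v1,u0:u1]
    c,_=cv2.findContours(k,cv2.RETR_EXTERNAL,cv2.CHAIN_APPROX_NONE)
    return max(c,key=cv2.contourArea)[:,0,:].astype(float)
def up(px,f=4): return cv2.resize(px,None,fx=f,fy=f,interpolation=cv2.INTER_CUBIC)
def meas(g,mask,roi,z,f=4):
    c=blob(mask,[r*f for r in roi]); c=(c+.5)/f-.5
    P=np.array([ray(g,p,z)[:2] for p in c]); r=cv2.minAreaRect((P*1000).astype(np.float32))
    return c,P,r
E
cat > m.py <<'E'
from h import *
g=grab("top");a=up(g["pixels"]).astype(int);b,gr,r=a[...,0],a[...,1],a[...,2]
hsv=cv2.cvtColor(a.astype(np.uint8),cv2.COLOR_BGR2HSV);V=hsv[...,2];S=hsv[...,1]
M=lambda x:(x).astype(np.uint8)
for nm,mask,roi,z in [
 ("amber",M(V<85),(335,208,355,229),.052),
 ("clear",M((V>190)),(217,234,236,254),.052),
 ("box",M((V>150)),(175,222,204,248),.024),
 ("blackT",M(V<75),(365,200,398,234),.012),
 ("whiteT",M((V>175)&(S<60)),(438,198,474,234),.012),
 ("blueT",M((b>r+70)),(398,190,440,236),.010),
 ("green",M((gr>r+70)),(365,135,440,195),.010),
 ("bl_tw",M(V<85),(155,168,180,216),.004),
 ("steel",M((V>155)&(S<60)),(196,155,212,203),.004),
 ("tapeB",M((b>r+60)),(175,120,215,155),.024),
 ("red",M((r>b+90)),(300,230,340,260),.024),
 ("loupe",M(V<95),(278,241,294,260),.042),
]:
    c,P,q=meas(g,mask,roi,z)
    print(nm,"px",c.mean(0).round(1),"rect c",np.round(q[0],1),"size",np.round(q[1],1),"ang",round(q[2],1),"R",round(float(np.hypot(*q[0])),0))
print("state",read_state()["time_s"])
E
python3 m.py
```

```text
amber px [345.  217.9] rect c [460.  -84.1] size [14.9 16. ] ang 43.9 R 468.0
clear px [225.8 243.7] rect c [392.8 254.8] size [18.9 19.1] ang 63.2 R 468.0
box px [188.  234.1] rect c [421.1 373.1] size [56.3 55.1] ang 5.3 R 563.0
blackT px [381.7 217.4] rect c [ 462. -194.] size [67.9 69.9] ang 0.8 R 501.0
whiteT px [455.3 214.7] rect c [ 466.1 -409.8] size [73.1 75.7] ang 5.3 R 621.0
blueT px [418.5 214.3] rect c [ 469.3 -303. ] size [93.1 94.9] ang 3.6 R 559.0
green px [402.3 166.1] rect c [ 613.9 -260.6] size [138.2 176.5] ang 3.3 R 667.0
bl_tw px [171.8 207.1] rect c [501.5 429.6] size [28.   6.9] ang 19.5 R 660.0
steel px [205.  184.3] rect c [564.8 331.3] size [83.3 19.6] ang 10.5 R 655.0
tapeB px [194.9 139. ] rect c [703.7 356.8] size [73.3 66.7] ang 52.6 R 789.0
red px [319.5 243.4] rect c [389.3 -10.8] size [52.4 56.1] ang 18.9 R 389.0
loupe px [285.5 249.9] rect c [372.3  85.7] size [36.7 38. ] ang 44.7 R 382.0
state 0.15
```

```bash
cat >> h.py <<'E'
def phi():
    x,y,z,w=read_state()["tool_rot"]; return np.arctan2(2*(x*y+z*w),1-2*(y*y+z*z))
def plan(*wps):
    """wps: (x,y,z mm world, phi deg) -> rows relative to the present pose"""
    s=read_state();p=np.array(s["tool_pos"])*1000;f=phi()
    print("t",round(s["time_s"],2),"tcp",p.round(1),"phi",np.degrees(f).round(1),"w",round(s["width"]*1000,1),"F",np.round(s["force"],1),"ff",np.round(s["finger_force"],1),"j1,j6",np.round([s["joint_positions"][0],s["joint_positions"][5]],2))
    ux=np.array([np.cos(f),np.sin(f)]);uy=np.array([np.sin(f),-np.cos(f)])
    for x,y,z,a in wps:
        d=np.array([x,y])-p[:2]; print("row",(d@ux).round(1),(d@uy).round(1),round(p[2]-z,1),round(f-np.radians(a),3))
E
python3 - <<'E'
from h import *
g=get_image("side")
for n,X in [("amber",(.46,-.084,.052)),("clear",(.393,.255,.052)),("box",(.421,.373,.024)),("steel",(.565,.331,.004)),("blacktray",(.462,-.194,.012)),("loupe",(.372,.086,.042))]: print(n,proj(g,X).round(1))
t=get_image("top")
print("wheel",ray(t,(280,241),.057).round(3), ray(t,(280,236),.057).round(3))
plan((415,300,235,-13),(415,-50,235,-13),(415,-170,235,-13))
px=g["pixels"];cv2.imwrite("pics/side_c.png",cv2.resize(px[170:270,290:440],None,fx=5,fy=5,interpolation=cv2.INTER_CUBIC))
E
```

```text
amber [353.2 198.5]
clear [313.1 257.5]
box [276.3 287.6]
steel [239.8 267.1]
blacktray [367.9 196.4]
loupe [352.4 233.7]
wheel [0.398 0.1   0.057] [0.412 0.1   0.057]
t 0.25 tcp [155.7 656.5 234.1] phi -13.3 w 87.9 F [-0.8  0.2  0.2] ff 0.0 j1,j6 [ 1.63 -0.29]
row 334.6 287.1 -0.9 -0.006
row 415.3 627.6 -0.9 -0.006
row 443.0 744.4 -0.9 -0.006
```

View pics/side_c.png

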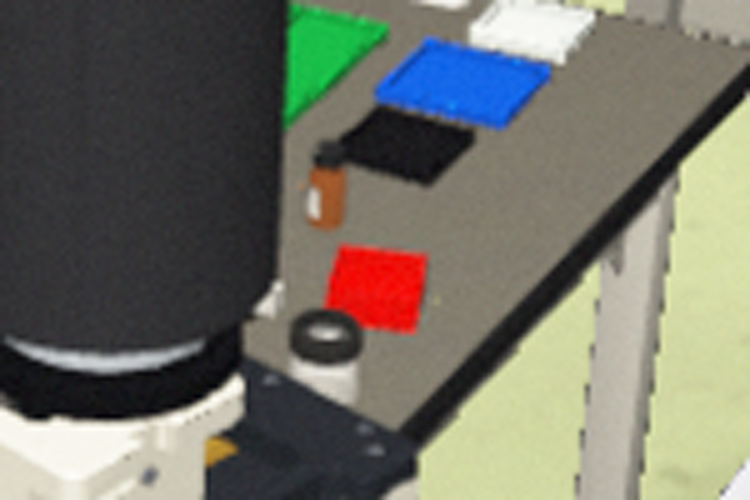

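Request:
{"name": "jog_arm", "arguments": {
  "motion": [
    [[330,285,0,-0.23],[330,285,0,-0.23],[330,285,0,-0.23],[330,285,0,-0.23],[330,285,0,-0.23],[330,285,0,-0.23],[330,285,0,-0.23],[400,600,0,-0.23]]
  ],
  "claw": 1
}}

```text
time_s: 1.25
tool_pos: [0.4117, 0.2393, 0.2343]
tool_rot: [1.0, -0.002, 0.0, 0.0]
force: [0.4, -0.7, 0.9]
width: 0.0875
finger_force: 0.0
```

```bash
python3 -c "
from h import *
plan((410,-50,235,0),(412,-170,235,0),(412,-170,200,-90),(460,-84,120,-90))"
```

```text
t 1.25 tcp [411.7 239.3 234.3] phi -0.2 w 87.5 F [ 0.4 -0.7  0.9] ff 0.0 j1,j6 [0.94 0.63]
row -0.6 289.3 -0.7 -0.004
row 1.9 409.3 -0.7 -0.004
row 1.9 409.3 34.3 1.567
row 49.5 323.1 114.3 1.567
```

Request:
{"name": "jog_arm", "arguments": {
  "motion": [
    [[0,410,0,0],[0,410,0,0],[0,410,0,0],[0,410,0,0],[0,410,0,0],[0,410,0,0],[0,410,0,1.57],[0,410,0,1.57]]
  ]
}}

```text
time_s: 2.25
tool_pos: [0.4085, -0.1714, 0.2343]
tool_rot: [0.981, -0.193, -0.0, 0.0]
force: [-0.6, 0.3, -0.4]
width: 0.0876
finger_force: 0.0
```

Request:
{"name": "jog_arm", "arguments": {
  "motion": [
    [[0,0,0,1.2],[0,0,0,1.2],[0,0,0,1.2],[0,0,0,1.2],[0,0,0,1.2],[0,0,0,1.2],[0,0,0,1.2],[0,0,0,1.2]]
  ]
}}

```text
time_s: 3.25
tool_pos: [0.409, -0.1692, 0.2346]
tool_rot: [-0.705, 0.709, -0.0, 0.0]
force: [-0.6, -0.5, -0.3]
width: 0.0876
finger_force: 0.0
```

```bash
python3 -c "
from h import *
plan((460,-84,120,-90),(460,-84,85,-90))"
```

```text
t 3.25 tcp [ 409.  -169.2  234.6] phi -90.4 w 87.6 F [-0.6 -0.5 -0.3] ff 0.0 j1,j6 [ 0.06 -0.06]
row -85.5 -50.5 114.6 -0.006
row -85.5 -50.5 149.6 -0.006
```

Request:
{"name": "jog_arm", "arguments": {
  "motion": [
    [[-86,-51,0,0],[-86,-51,0,0],[-86,-51,130,0],[-86,-51,130,0],[-86,-51,130,0],[-86,-51,130,0],[-86,-51,130,0],[-86,-51,130,0]]
  ]
}}

```text
time_s: 4.25
tool_pos: [0.4619, -0.0834, 0.1064]
tool_rot: [-0.705, 0.709, -0.001, 0.001]
force: [0.5, -0.3, -0.4]
width: 0.0874
finger_force: 0.0
```

Run:
```python
from h import *
plan((460,-84,105,-90))
g=grab("side","side1");t=grab("top","top1")
p=read_state()["tool_pos"]
print("tip",proj(g,np.array(p)-[0,0,.008]),"amber pred",proj(g,(.46,-.084,.052)), [proj(g,np.array(p)+[d,0,-.008]).round(1) for d in(-.044,.044)])
a=cv2.resize(g["pixels"][120:250,270:430],None,fx=4.5,fy=4.5,interpolation=cv2.INTER_CUBIC)
cv2.imwrite("pics/s1c.png",a)
```

```text
t 4.25 tcp [461.9 -83.4 106.4] phi -90.4 w 87.4 F [ 0.5 -0.3 -0.4] ff 0.0 j1,j6 [ 0.24 -0.25]
row 0.6 1.9 1.4 -0.007
tip [353.43865051 184.90506183] amber pred [353.1841567  198.53176864] [array([366.6, 188.4]), array([340.6, 181.5])]
```

View pics/s1c.png

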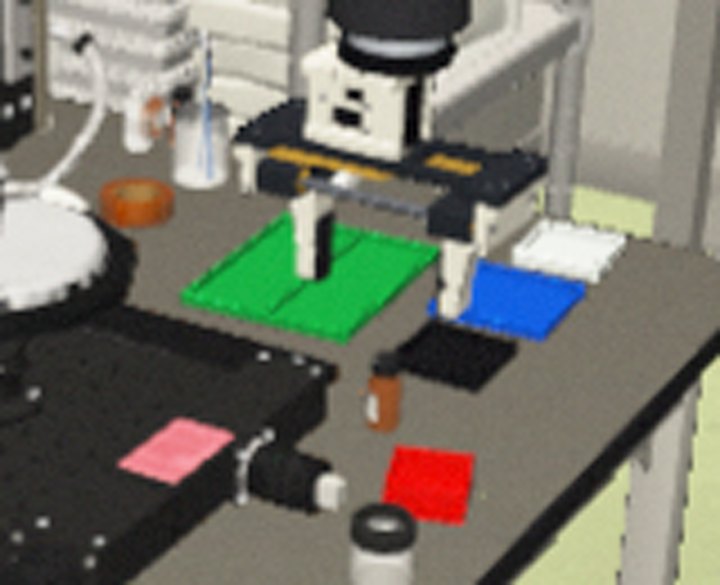

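```bash
cat > m2.py <<'E'
from h import *
import sys
g=grab("side");a=up(g["pixels"]).astype(int);b,gr,r=a[...,0],a[...,1],a[...,2]
hsv=cv2.cvtColor(a.astype(np.uint8),cv2.COLOR_BGR2HSV);V=hsv[...,2];S=hsv[...,1]
M=lambda x:(x).astype(np.uint8)
def cmp(nm,mask,roi,z,top):
    c,P,q=meas(g,mask,roi,z)
    print(nm,"px",c.min(0).round(1),c.max(0).round(1),"rect c",np.round(q[0],1),"size",np.round(q[1],1),"ang",round(q[2],1),"top",top)
cmp("red",M(r>b+90),(350,215,380,240),.020,(389.3,-10.8))
cmp("green",M((gr>r+60)&(S>120)),(305,160,370,200),.008,(613.9,-260.6))
cmp("tape",M(b>r+60),(170,235,215,270),.024,(703.7,356.8))
k=M((r>b+45)&(r>gr+30));c=blob(k,[4*i for i in(345,198,365,220)])/4
print("amber body px",c.min(0),c.max(0),"pred axis",proj(g,(.460,-.084,.042)),proj(g,(.460,-.084,0)))
cv2.imwrite("pics/s2c.png",cv2.resize(g["pixels"][200:330,170:370],None,fx=4,fy=4,interpolation=cv2.INTER_CUBIC))
for n,X in [("clear top",(.3928,.2548,.052)),("clear base",(.3928,.2548,0)),("box",(.421,.373,.024)),("loupe",(.372,.086,.042))]: print(n,((proj(g,X)-[170,200])*4).round(0))
E
python3 m2.py
```

```text
red px [354.4 218.4] [374.9 236.1] rect c [376.7   1.4] size [55.  95.1] ang 21.7 top (389.3, -10.8)
green px [309.9 166.9] [367.1 195.9] rect c [ 604.3 -257.2] size [144.8 193.7] ang 3.3 top (613.9, -260.6)
tape px [178.6 243.1] [205.9 265.1] rect c [685.2 369.8] size [ 68.4 103.4] ang 48.8 top (703.7, 356.8)
amber body px [351.75 203.5 ] [359. 216.] pred axis [353.02856806 201.45332344] [352.38576839 213.54047421]
clear top [573. 230.]
clear base [572. 299.]
box [425. 350.]
loupe [730. 135.]
```

View pics/s2c.png

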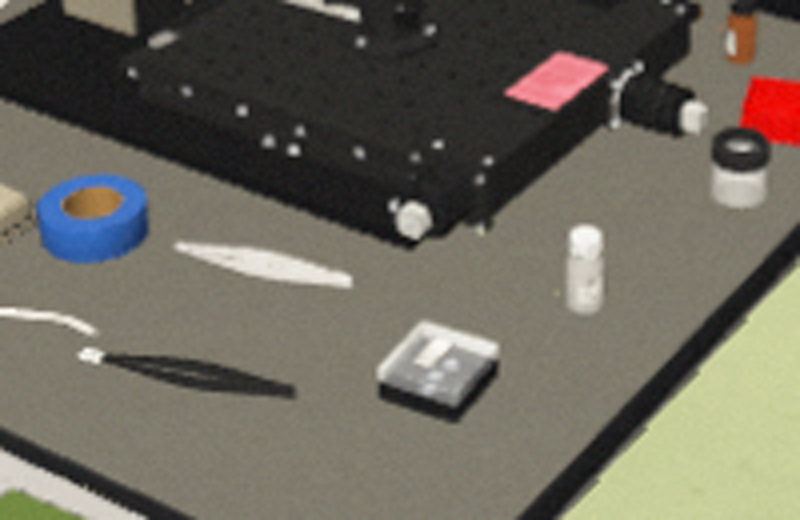

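Request:
{"name": "jog_arm", "arguments": {
  "motion": [
    [[2,3,30,0],[2,3,50,0],[2,3,70,0],[2,3,85,0],[2,3,85,0],[2,3,85,0],[2,3,85,0],[2,3,85,0]]
  ]
}}

```text
time_s: 5.4
tool_pos: [0.458, -0.0854, 0.0201]
tool_rot: [-0.705, 0.71, -0.0, 0.001]
force: [0.1, 0.1, -0.5]
width: 0.0874
finger_force: 0.0
```

Request:
{"name": "jog_arm", "arguments": {
  "motion": [
    [[0,0,0,0],[0,0,0,0],[0,0,0,0],[0,0,0,0],[0,0,0,0],[0,0,0,0],[0,0,0,0],[0,0,0,0]]
  ],
  "claw": -0.6,
  "force": 12
}}

```text
time_s: 6.4
tool_pos: [0.4576, -0.0855, 0.0195]
tool_rot: [-0.705, 0.71, 0.0, -0.0]
force: [-1.3, -0.1, 1.0]
width: 0.0226
finger_force: 12.0
```

Run:
```python
from h import *
plan((462,-194,70,-90))
g=grab("side")
cv2.imwrite("pics/s3c.png",cv2.resize(g["pixels"][150:250,300:420],None,fx=5,fy=5,interpolation=cv2.INTER_CUBIC))
```

```text
t 6.4 tcp [457.6 -85.5  19.5] phi -90.4 w 22.6 F [-1.3 -0.1  1. ] ff 12.0 j1,j6 [ 0.24 -0.25]
row 108.5 -5.1 -50.5 -0.007
```

View pics/s3c.png

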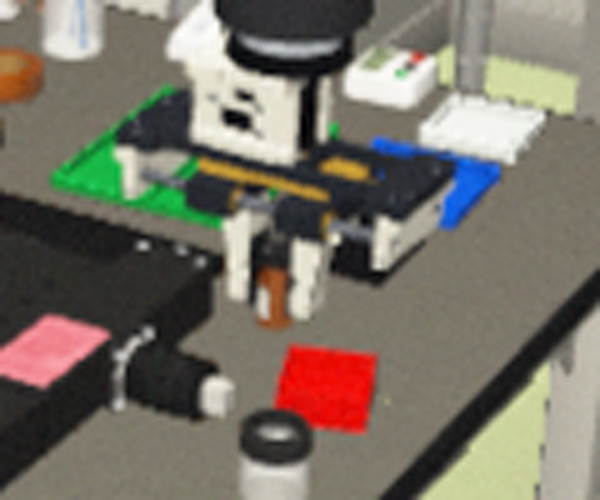

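Request:
{"name": "jog_arm", "arguments": {
  "motion": [
    [[0,0,-25,0],[0,0,-45,0],[50,0,-45,0],[110,-2,-45,0],[110,-2,-45,0],[110,-2,-25,0],[110,-2,-12,0],[110,-2,-4,0]]
  ]
}}

```text
time_s: 7.45
tool_pos: [0.4586, -0.195, 0.0228]
tool_rot: [-0.705, 0.709, 0.0, -0.0]
force: [0.4, 0.5, -0.3]
width: 0.0226
finger_force: 12.0
```

Request:
{"name": "jog_arm", "arguments": {
  "motion": [
    [[0,0,0,0],[0,0,0,0],[0,0,0,0],[0,0,0,0],[0,0,0,0],[0,0,0,0],[0,0,0,0],[0,0,0,0]]
  ]
}}

```text
time_s: 8.45
tool_pos: [0.4588, -0.1955, 0.0235]
tool_rot: [-0.705, 0.71, 0.0, -0.0]
force: [-0.7, 0.9, 0.3]
width: 0.0224
finger_force: 12.0
```

Request:
{"name": "jog_arm", "arguments": {
  "motion": [
    [[0,0,1,0],[0,0,1,0],[0,0,1,0],[0,0,1,0],[0,0,1,0],[0,0,1,0],[0,0,1,0],[0,0,1,0]]
  ]
}}

```text
time_s: 9.45
tool_pos: [0.4589, -0.1955, 0.0226]
tool_rot: [-0.705, 0.71, -0.0, 0.0]
force: [0.2, -0.5, -0.5]
width: 0.0227
finger_force: 12.0
```

Request:
{"name": "jog_arm", "arguments": {
  "motion": [
    [[0,0,0,0],[0,0,0,0],[0,0,0,0],[0,0,0,0],[0,0,-10,0],[0,0,-40,0],[0,0,-80,0],[0,0,-100,0]]
  ],
  "claw": -0.2
}}

```text
time_s: 10.45
tool_pos: [0.4598, -0.1957, 0.1255]
tool_rot: [-0.705, 0.709, -0.001, 0.001]
force: [-0.2, 0.3, 0.0]
width: 0.035
finger_force: 0.0
```

Run:
```python
from h import *
plan((405,-195,130,0),(405,256,130,0),(391,253.5,120,0))
g=grab("side")
cv2.imwrite("pics/s4c.png",cv2.resize(g["pixels"][130:250,300:440],None,fx=4,fy=4,interpolation=cv2.INTER_CUBIC))
```

```text
t 10.45 tcp [ 459.8 -195.7  125.5] phi -90.4 w 35.0 F [-0.2  0.3  0. ] ff 0.0 j1,j6 [-0.01  0.  ]
row -0.3 54.8 -4.5 -1.577
row -451.3 57.8 -4.5 -1.577
row -448.7 71.8 5.5 -1.577
```

View pics/s4c.png

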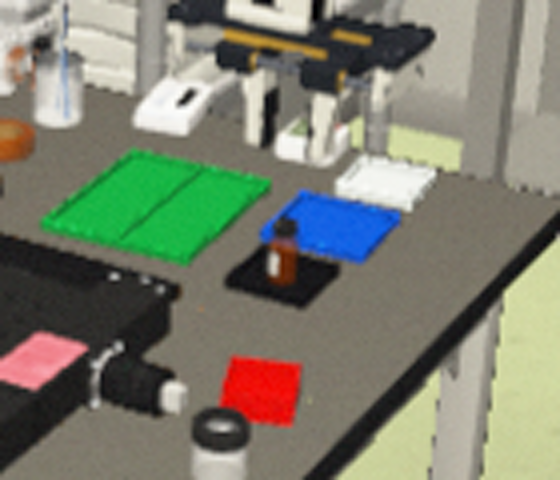

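Request:
{"name": "jog_arm", "arguments": {
  "motion": [
    [[0,55,0,-1.577],[0,55,0,-1.577],[0,55,0,-1.577],[0,55,0,-1.577],[0,55,0,-1.577],[0,55,0,-1.577],[-30,55,0,-1.577],[-80,55,0,-1.577]]
  ],
  "claw": 0.3
}}

```text
time_s: 11.5
tool_pos: [0.4045, -0.115, 0.123]
tool_rot: [0.999, -0.037, 0.0, 0.0]
force: [0.9, 1.3, 0.2]
width: 0.0569
finger_force: 0.0
```

```bash
python3 -c "
from h import *
plan((405,254,125,0),(391,253.5,75,0))"
```

```text
t 11.5 tcp [ 404.5 -115.   123. ] phi -4.3 w 56.9 F [0.9 1.3 0.2] ff 0.0 j1,j6 [0.2 1.3]
row -26.9 -368.0 -2.0 -0.074
row -40.8 -366.4 48.0 -0.074
```

Request:
{"name": "jog_arm", "arguments": {
  "motion": [
    [[-5,-62,0,-0.074],[-9,-124,0,-0.074],[-14,-186,0,-0.074],[-18,-248,0,-0.074],[-23,-310,0,-0.074],[-40,-366,0,-0.074],[-41,-366,0,-0.074],[-41,-366,0,-0.074]]
  ]
}}

```text
time_s: 12.5
tool_pos: [0.3915, 0.2527, 0.1226]
tool_rot: [1.0, -0.001, -0.0, 0.0]
force: [0.1, -1.5, -0.9]
width: 0.0569
finger_force: 0.0
```

```bash
python3 -c "
from h import *
plan((391,253.5,20,0))
g=grab('side')
cv2.imwrite('pics/s5c.png',cv2.resize(g['pixels'][170:330,200:380],None,fx=4,fy=3.7,interpolation=cv2.INTER_CUBIC))"
```

```text
t 12.5 tcp [391.5 252.7 122.6] phi -0.2 w 56.9 F [ 0.1 -1.5 -0.9] ff 0.0 j1,j6 [1.   0.57]
row -0.5 -0.8 102.6 -0.003
```

View pics/s5c.png

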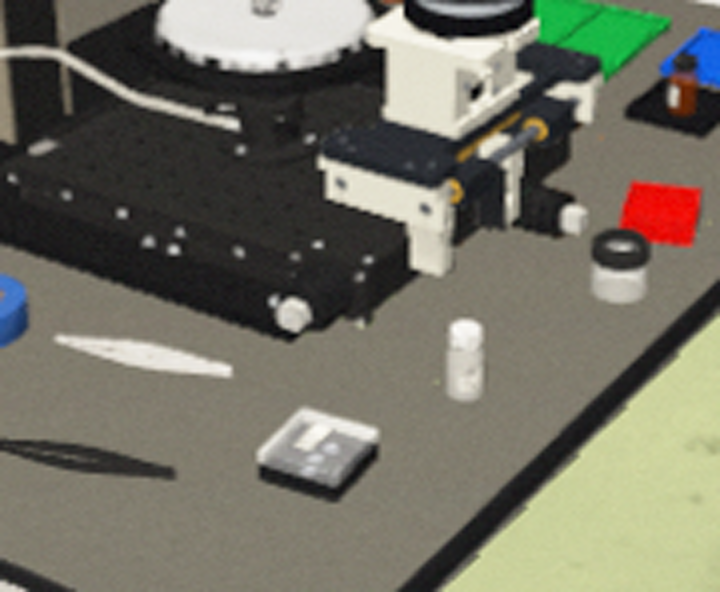

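```bash
python3 -c "
from h import *
g=get_image('side');p=np.array(read_state()['tool_pos'])
for n,X in [('tips near',p+[0,.0385,-.008]),('far',p+[0,-.0385,-.008]),('base',[p[0],p[1],0]),('captop',[p[0],p[1],.052])]:
  q=proj(g,X);print(n,q.round(1),((q-[200,170])*[4,3.7]).round(0))
a=up(g['pixels']).astype(int);V=a.max(2);S=V-a.min(2)
c=blob(((V>150)).astype(np.uint8),[4*i for i in(305,252,328,283)])/4;print(c.min(0),c.max(0))
"
```

```text
tips near [305.9 242.4] [424. 268.]
far [322.6 228.6] [491. 217.]
base [313.9 274.3] [456. 386.]
captop [314.1 257. ] [457. 322.]
[311.5  255.75] [320.75 278.5 ]
```

Request:
{"name": "jog_arm", "arguments": {
  "motion": [
    [[0,0,40,0],[0,0,65,0],[0,0,85,0],[0,0,102,0],[0,0,102,0],[0,0,102,0],[0,0,102,0],[0,0,102,0]]
  ]
}}

```text
time_s: 13.6
tool_pos: [0.3923, 0.2532, 0.0212]
tool_rot: [1.0, -0.002, 0.0, -0.001]
force: [-0.4, 0.2, 0.3]
width: 0.0568
finger_force: 0.0
```

Request:
{"name": "jog_arm", "arguments": {
  "motion": [
    [[0,0,0,0],[0,0,0,0],[0,0,0,0],[0,0,0,0],[0,0,0,0],[0,0,0,0],[0,0,0,0],[0,0,0,0]]
  ],
  "claw": -0.6
}}

```text
time_s: 14.6
tool_pos: [0.392, 0.2529, 0.0205]
tool_rot: [1.0, -0.002, -0.0, 0.0]
force: [-0.5, -0.0, -0.6]
width: 0.0223
finger_force: 12.0
```

```bash
python3 -c "
from h import *
plan((405,253,110,0),(405,-190,110,0),(464,-411,110,0),(464,-411,24,-0))"
```

```text
t 14.6 tcp [392.  252.9  20.5] phi -0.2 w 22.3 F [-0.5 -0.  -0.6] ff 12.0 j1,j6 [1.   0.57]
row 13.0 -0.1 -89.5 -0.004
row 14.7 442.9 -89.5 -0.004
row 74.5 663.6 -89.5 -0.004
row 74.5 663.6 -3.5 -0.004
```

Request:
{"name": "jog_arm", "arguments": {
  "motion": [
    [[0,0,-50,0],[5,0,-90,0],[13,60,-90,0],[13,122,-90,0],[13,184,-90,0],[13,246,-90,0],[13,308,-90,0],[13,370,-90,0]]
  ]
}}

```text
time_s: 15.6
tool_pos: [0.4034, -0.119, 0.111]
tool_rot: [1.0, -0.002, 0.001, -0.0]
force: [2.0, 0.1, -0.7]
width: 0.0222
finger_force: 12.0
```

Request:
{"name": "jog_arm", "arguments": {
  "motion": [
    [[0,55,0,0],[0,110,0,0],[20,170,0,0],[40,230,0,0],[61,290,0,0],[61,294,0,0],[61,294,0,0],[61,294,30,0]]
  ]
}}

```text
time_s: 16.6
tool_pos: [0.4647, -0.4112, 0.0825]
tool_rot: [1.0, -0.001, 0.002, 0.001]
force: [0.1, 0.4, -1.0]
width: 0.0226
finger_force: 12.0
```

```bash
python3 -c "
from h import *
plan((464,-411,24,0))
g=grab('side')
cv2.imwrite('pics/s6c.png',cv2.resize(g['pixels'][90:230,330:470],None,fx=4,fy=4,interpolation=cv2.INTER_CUBIC))"
```

```text
t 16.6 tcp [ 464.7 -411.2   82.5] phi -0.2 w 22.6 F [ 0.1  0.4 -1. ] ff 12.0 j1,j6 [-0.41  1.98]
row -0.7 -0.2 58.5 -0.003
```

View pics/s6c.png

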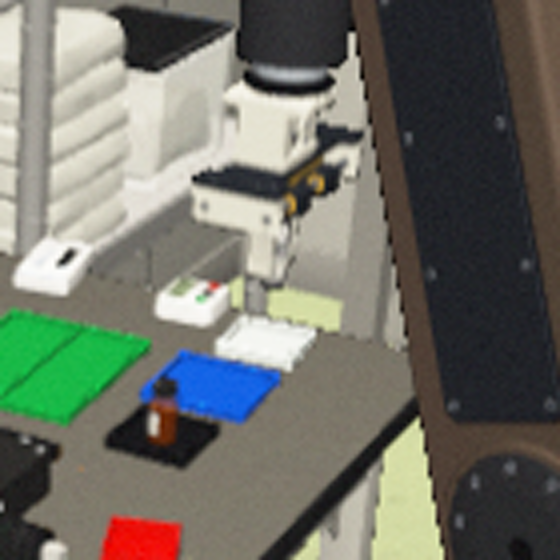

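Request:
{"name": "jog_arm", "arguments": {
  "motion": [
    [[0,0,30,0],[0,0,45,0],[0,0,54,0],[0,0,58,0],[0,0,58,0],[0,0,59,0],[0,0,59,0],[0,0,59,0]]
  ]
}}

```text
time_s: 17.65
tool_pos: [0.4641, -0.4115, 0.0231]
tool_rot: [1.0, -0.002, 0.001, 0.0]
force: [-1.5, 3.2, 8.0]
width: 0.0224
finger_force: 12.0
```

Request:
{"name": "jog_arm", "arguments": {
  "motion": [
    [[0,0,0,0],[0,0,0,0],[0,0,0,0],[0,0,0,0],[0,0,-10,0],[0,0,-40,0],[0,0,-80,0],[0,0,-110,0]]
  ],
  "claw": -0.2
}}

```text
time_s: 18.65
tool_pos: [0.4639, -0.4117, 0.1341]
tool_rot: [1.0, -0.002, 0.001, 0.001]
force: [-0.1, 0.6, -0.1]
width: 0.035
finger_force: 0.0
```

Run:
```python
from h import *
plan((405,-200,130,0),(405,200,130,0),(419,373,130,4.5))
g=grab("top")
t=grab("side")
cv2.imwrite("pics/c7.png",np.hstack([cv2.resize(g["pixels"][195:240,365:475],None,fx=4,fy=4,interpolation=cv2.INTER_CUBIC),cv2.resize(t["pixels"][165:210,350:430],None,fx=4,fy=4,interpolation=cv2.INTER_CUBIC)]))
# box edges in side view: offset-corrected ground points
tt=up(t["pixels"])
```

```text
t 18.65 tcp [ 463.9 -411.7  134.1] phi -0.2 w 35.0 F [-0.1  0.6 -0.1] ff 0.0 j1,j6 [-0.41  1.98]
row -59.7 -211.4 4.1 -0.004
row -61.1 -611.4 4.1 -0.004
row -47.7 -784.5 4.1 -0.082
```

View pics/c7.png

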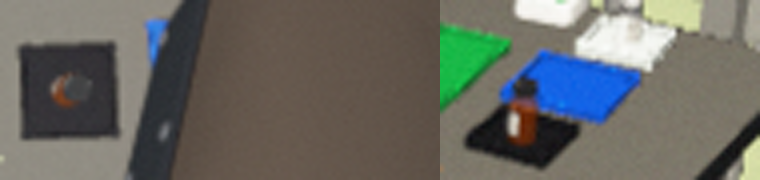

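Run:
```python
from h import *
g=get_image("side")
cr=np.array([(425,321),(499,346),(457,396),(379,371)])/4+[170,200]
P=np.array([ray(g,c-[2.2,1.2],.024)[:2]*1000 for c in cr]);print(P.round(0),P.mean(0).round(0))
for i in range(4):
    d=P[(i+1)%4]-P[i];print(np.hypot(*d).round(0),np.degrees(np.arctan2(d[1],d[0])).round(0))
t=get_image("top");a=up(t["pixels"]);V=a.max(2).astype(int)
for nm,m in(("bright",V>150),("bg diff",(abs(V-np.median(V[880:960,620:660]))>18))):
    c,P,q=meas(t,m.astype(np.uint8),(176,222,204,248),.024)
    print(nm,np.round(q[0],1),np.round(q[1],1),round(q[2],1),c.min(0),c.max(0))
```

```text
[[445. 348.]
 [394. 345.]
 [388. 397.]
 [439. 402.]] [417. 373.]
51.0 -177.0
52.0 97.0
52.0 6.0
54.0 -84.0
bright [421.  373.3] [56.7 55.9] 4.7 [178.125 223.625] [197.625 244.125]
bg diff [421.2 373. ] [54.6 53.5] 5.5 [178.375 224.375] [197.375 243.625]
```

Request:
{"name": "jog_arm", "arguments": {
  "motion": [
    [[-30,-55,0,0],[-59,-110,0,0],[-60,-170,0,0],[-60,-232,0,0],[-60,-294,0,0],[-61,-356,0,0],[-61,-418,0,0],[-61,-480,0,0]]
  ],
  "claw": 1
}}

```text
time_s: 19.85
tool_pos: [0.4034, 0.0706, 0.1313]
tool_rot: [1.0, -0.002, -0.0, 0.0]
force: [1.4, -0.6, -0.2]
width: 0.0878
finger_force: 0.0
```

Request:
{"name": "jog_arm", "arguments": {
  "motion": [
    [[0,-62,0,0],[0,-124,0,0],[0,-186,0,0],[0,-248,0,0],[0,-310,0,0],[0,-360,0,0],[0,-360,0,1.48],[0,-360,0,1.48]]
  ]
}}

```text
time_s: 20.85
tool_pos: [0.4049, 0.4289, 0.1299]
tool_rot: [0.982, -0.191, -0.0, 0.001]
force: [-0.3, -0.7, 1.2]
width: 0.0876
finger_force: 0.0
```

```bash
python3 -c "
from h import *
plan((419,373,120,-85),(419,373,19,-85))"
```

```text
t 20.85 tcp [404.9 428.9 129.9] phi -22.0 w 87.6 F [-0.3 -0.7  1.2] ff 0.0 j1,j6 [1.15 0.04]
row 34.0 46.5 9.9 1.099
row 34.0 46.5 110.9 1.099
```

Request:
{"name": "jog_arm", "arguments": {
  "motion": [
    [[0,0,0,1.1],[0,0,0,1.1],[0,0,0,1.1],[0,0,0,1.1],[0,0,0,1.1],[0,0,0,1.1],[34,46,10,1.1],[34,46,40,1.1]]
  ]
}}

```text
time_s: 21.85
tool_pos: [0.4205, 0.3711, 0.0915]
tool_rot: [0.738, -0.675, -0.0, -0.0]
force: [0.4, 0.3, 0.0]
width: 0.0877
finger_force: 0.0
```

Run:
```python
from h import *
plan((419,373,19,-85))
g=get_image("side");p=np.array(read_state()["tool_pos"])
cv2.imwrite("pics/s8.png",cv2.resize(g["pixels"][190:330,190:370],None,fx=4,fy=4,interpolation=cv2.INTER_CUBIC))
for d in(-.054,.054): print(((proj(g,p+[d,0,-.008])-[190,190])*4).round(0))
print("box centre top pred",((proj(g,(.419,.373,.024))-[190,190])*4).round(0))
```

```text
t 21.85 tcp [420.5 371.1  91.5] phi -84.8 w 87.7 F [0.4 0.3 0. ] ff 0.0 j1,j6 [ 1.07 -0.98]
row -2.0 1.4 72.5 0.003
[428. 341.]
[274. 283.]
box centre top pred [348. 392.]
```

View pics/s8.png

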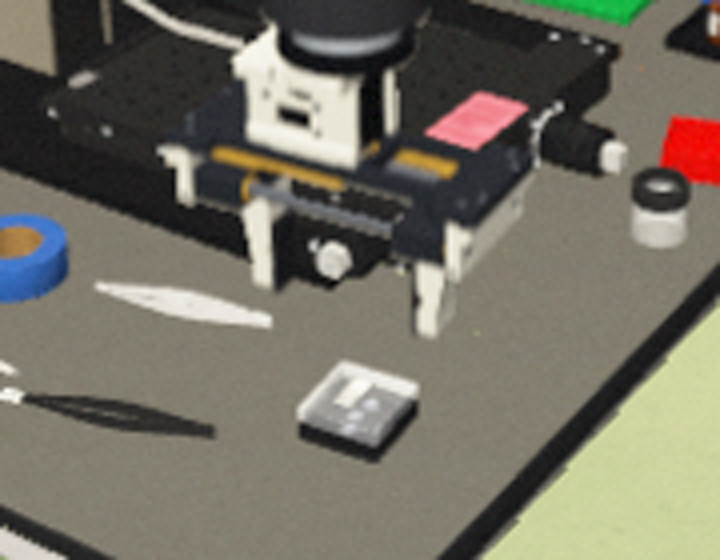

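Request:
{"name": "jog_arm", "arguments": {
  "motion": [
    [[0,3,20,0],[0,3,40,0],[0,3,55,0],[0,3,72,0],[0,3,72,0],[0,3,72,0],[0,3,72,0],[0,3,72,0]]
  ]
}}

```text
time_s: 22.9
tool_pos: [0.4174, 0.3736, 0.0202]
tool_rot: [0.739, -0.674, -0.0, -0.001]
force: [0.6, -1.3, 0.2]
width: 0.0876
finger_force: 0.0
```

Request:
{"name": "jog_arm", "arguments": {
  "motion": [
    [[0,0,0,0],[0,0,0,0],[0,0,0,0],[0,0,0,0],[0,0,0,0],[0,0,0,0],[0,0,0,0],[0,0,0,0]]
  ],
  "claw": 0,
  "force": 15
}}

```text
time_s: 23.9
tool_pos: [0.4172, 0.3733, 0.0196]
tool_rot: [0.739, -0.674, -0.0, -0.0]
force: [-0.1, -0.8, -0.1]
width: 0.0516
finger_force: 15.0
```

```bash
python3 -c "
from h import *
plan((418,372,110,-85),(402,440,110,-85),(402,440,110,3.5))"
```

```text
t 23.9 tcp [417.2 373.3  19.6] phi -84.7 w 51.6 F [-0.1 -0.8 -0.1] ff 15.0 j1,j6 [ 1.08 -0.99]
row 1.4 -0.6 -90.4 0.005
row -67.8 9.1 -90.4 0.005
row -67.8 9.1 -90.4 -1.54
```

Request:
{"name": "jog_arm", "arguments": {
  "motion": [
    [[0,0,-45,0],[0,0,-90,0],[-60,9,-90,0],[-68,9,-90,-1.54],[-68,9,-90,-1.54],[-68,9,-90,-1.54],[-68,9,-90,-1.54],[-68,9,-90,-1.54]]
  ]
}}

```text
time_s: 24.9
tool_pos: [0.4019, 0.44, 0.1093]
tool_rot: [0.964, -0.264, -0.0, 0.0]
force: [0.7, -0.4, -0.9]
width: 0.0519
finger_force: 15.0
```

```bash
python3 -c "
from h import *
plan((402,440,112,3.5),(402,370,112,3.5),(402,80,112,3.5))"
```

```text
t 24.9 tcp [401.9 440.  109.3] phi -30.7 w 51.9 F [ 0.7 -0.4 -0.9] ff 15.0 j1,j6 [ 1.16 -0.12]
row 0.1 -0.1 -2.7 -0.596
row 35.8 60.1 -2.7 -0.596
row 183.7 309.6 -2.7 -0.596
```

Request:
{"name": "jog_arm", "arguments": {
  "motion": [
    [[0,0,-3,-0.54],[0,0,-3,-0.54],[0,0,-3,-0.54],[30,50,-3,-0.54],[61,103,-3,-0.54],[92,155,-3,-0.54],[123,207,-3,-0.54],[154,259,-3,-0.54]]
  ]
}}

```text
time_s: 25.9
tool_pos: [0.4001, 0.1371, 0.1127]
tool_rot: [1.0, -0.0, 0.0, -0.0]
force: [1.2, -1.2, 0.4]
width: 0.0515
finger_force: 15.0
```

```bash
python3 -c "
from h import *
plan((402,-160,112,0),(467,-304,112,3.5),(467,-304,25,3.5))"
```

```text
t 25.9 tcp [400.1 137.1 112.7] phi -0.0 w 51.5 F [ 1.2 -1.2  0.4] ff 15.0 j1,j6 [0.8  0.77]
row 2.0 297.1 0.7 -0.001
row 67.1 441.0 0.7 -0.062
row 67.1 441.0 87.7 -0.062
```

Request:
{"name": "jog_arm", "arguments": {
  "motion": [
    [[3,60,0,0],[3,122,0,0],[3,184,0,0],[3,246,0,0],[10,306,0,0],[30,360,0,-0.06],[55,415,0,-0.06],[67,441,0,-0.06]]
  ]
}}

```text
time_s: 26.9
tool_pos: [0.4676, -0.3051, 0.1121]
tool_rot: [1.0, 0.028, -0.0, 0.0]
force: [-0.4, 0.9, -0.7]
width: 0.0517
finger_force: 15.0
```

```bash
python3 -c "
from h import *
plan((467,-304,23.5,3.5))"
```

```text
t 26.9 tcp [ 467.6 -305.1  112.1] phi 3.2 w 51.7 F [-0.4  0.9 -0.7] ff 15.0 j1,j6 [-0.23  1.85]
row -0.5 -1.1 88.6 -0.005
```

Request:
{"name": "jog_arm", "arguments": {
  "motion": [
    [[0,-1,40,0],[0,-1,65,0],[0,-1,80,0],[0,-1,86,0],[0,-1,88,0],[0,-1,89,0],[0,-1,89.5,0],[0,-1,89.5,0]]
  ]
}}

```text
time_s: 27.9
tool_pos: [0.4672, -0.3012, 0.0235]
tool_rot: [1.0, 0.029, 0.0, 0.0]
force: [0.1, 0.6, 0.4]
width: 0.0515
finger_force: 15.0
```

Request:
{"name": "jog_arm", "arguments": {
  "motion": [
    [[0,0,0,0],[0,0,0,0],[0,0,0,0],[0,0,0,0],[0,0,-10,0],[0,0,-40,0],[0,0,-80,0],[0,0,-110,0]]
  ],
  "claw": 0.5
}}

```text
time_s: 28.9
tool_pos: [0.4674, -0.3014, 0.1355]
tool_rot: [1.0, 0.029, 0.001, 0.0]
force: [0.5, -0.4, 0.6]
width: 0.0659
finger_force: 0.0
```

Run:
```python
from h import *
plan((405,-250,135,0))
g=grab("side","side9");a=up(g["pixels"]).astype(int);V=a.max(2)
# tweezers endpoints in both views
t=grab("top","top9");b=up(t["pixels"]).astype(int);Vt=b.max(2)
def ends(im,m,roi,z,off):
    c=blob(m.astype(np.uint8),[4*i for i in roi])/4; P=np.array([ray(im,p-off,z)[:2]*1000 for p in c])
    q=cv2.minAreaRect(P.astype(np.float32)); (vx,vy,x0,y0)=cv2.fitLine(P.astype(np.float32),cv2.DIST_L2,0,.01,.01).ravel()
    s=(P-[x0,y0])@[vx,vy]; e=[P[s.argmin()].round(0),P[s.argmax()].round(0)]
    print(e,"c",np.round(q[0],1),np.round(q[1],1),"ang",np.degrees(np.arctan2(vy,vx)).round(1),c.min(0),c.max(0))
s=np.array([1.5,1.0]);o=np.zeros(2)
cv2.setNumThreads(1)
k=cv2.getStructuringElement(cv2.MORPH_ELLIPSE,(13,13))
C=lambda m:cv2.morphologyEx(m.astype(np.uint8),cv2.MORPH_CLOSE,k)
ends(g,C(V>150),(212,257,260,275),.004,s)
ends(g,C(V<75),(188,285,246,302),.004,s)
ends(t,C(Vt>150),(196,157,212,202),.004,o)
ends(t,C(Vt<95),(158,170,178,216),.004,o)
```

```text
t 28.9 tcp [ 467.4 -301.4  135.5] phi 3.4 w 65.9 F [ 0.5 -0.4  0.6] ff 0.0 j1,j6 [-0.22  1.85]
row -59.2 -55.0 0.5 0.059
[array([520., 321.]), array([647., 341.])] c [583.7 330.2] [128.6  32.8] ang 10.8 [213.5 260. ] [258. 272.]
[array([482., 427.]), array([599., 458.])] c [541.3 440.5] [121.1  24.2] ang 14.9 [196.   288.75] [243.25 299.25]
[array([522., 319.]), array([632., 345.])] c [576.9 332.6] [113.3  21.4] ang 12.5 [199.5  163.75] [209.5 200. ]
[array([487., 424.]), array([566., 443.])] c [525.8 437.6] [81.4 15.3] ang 10.7 [166.75 186.  ] [173.75 212.25]
```

Run:
```python
from h import *
g={"pixels":cv2.imread("pics/side9.png"),**{k:v for k,v in get_image("side").items() if k!="pixels"}}
T={"pixels":cv2.imread("pics/top9.png"),**{k:v for k,v in get_image("top").items() if k!="pixels"}}
off=np.array([1.5,1.0])
def val(im,uv,o): 
    p=cv2.remap(im["pixels"],np.float32([[uv[0]+o[0]]]),np.float32([[uv[1]+o[1]]]),cv2.INTER_LINEAR); return int(p.max())
for x in (.49,.52,.55,.58,.61,.64):
    ys=np.arange(.34,.20,-.005)
    print(x,"side z0:",[val(g,proj(g,(x,y,0)),off) for y in ys])
for x in (.48,.50,.52,.55,.58,.61,.64):
    for z in (.08,):
        print(x,"top z.08:",[val(T,proj(T,(x,y,z)),(0,0)) for y in np.arange(.34,.20,-.005)])
```

```text
0.49 side z0: [130, 131, 129, 131, 128, 132, 132, 132, 129, 129, 128, 130, 132, 131, 132, 129, 129, 130, 129, 128, 131, 130, 129, 141, 158, 90, 79, 114, 130]
0.52 side z0: [129, 130, 130, 129, 127, 128, 126, 129, 127, 131, 127, 133, 130, 127, 129, 103, 54, 46, 77, 71, 42, 42, 34, 32, 31, 31, 31, 30, 31]
0.55 side z0: [129, 129, 131, 209, 231, 235, 209, 145, 132, 130, 130, 129, 131, 131, 130, 118, 37, 26, 28, 29, 50, 128, 190, 218, 222, 166, 60, 33, 40]
0.58 side z0: [147, 209, 231, 230, 231, 227, 186, 131, 129, 128, 130, 132, 131, 132, 130, 107, 54, 27, 27, 30, 30, 30, 31, 29, 30, 32, 32, 37, 40]
0.61 side z0: [200, 224, 212, 230, 223, 165, 134, 129, 130, 129, 128, 130, 130, 127, 127, 94, 47, 24, 27, 30, 32, 32, 26, 30, 34, 29, 33, 36, 42]
0.64 side z0: [203, 216, 175, 136, 131, 130, 129, 128, 130, 129, 128, 127, 128, 131, 129, 104, 37, 26, 24, 31, 31, 27, 30, 29, 31, 32, 30, 34, 40]
0.48 top z.08: [146, 146, 146, 145, 145, 146, 149, 211, 210, 82, 62, 63, 62, 62, 61, 71, 55, 73, 73, 75, 74, 73, 75, 74, 74, 74, 75, 75, 74]
0.5 top z.08: [145, 146, 145, 145, 146, 147, 146, 147, 147, 102, 73, 49, 49, 50, 47, 70, 59, 102, 91, 73, 72, 73, 76, 74, 73, 73, 74, 74, 72]
0.52 top z.08: [145, 147, 146, 145, 145, 146, 146, 145, 175, 150, 145, 144, 145, 145, 147, 145, 146, 119, 50, 71, 73, 71, 71, 70, 73, 72, 72, 72, 73]
0.55 top z.08: [145, 145, 145, 145, 146, 145, 177, 152, 169, 143, 144, 144, 144, 146, 145, 146, 147, 111, 50, 69, 75, 73, 73, 74, 74, 73, 72, 73, 74]
0.58 top z.08: [145, 145, 144, 143, 159, 145, 146, 170, 145, 145, 146, 147, 146, 146, 145, 145, 146, 107, 49, 69, 74, 72, 72, 72, 68, 55, 49, 48, 48]
0.61 top z.08: [146, 145, 145, 145, 150, 150, 145, 146, 146, 147, 146, 146, 146, 146, 145, 146, 147, 100, 49, 71, 76, 52, 49, 49, 48, 143, 219, 223, 223]
0.64 top z.08: [145, 145, 146, 145, 146, 146, 145, 143, 145, 146, 145, 144, 146, 144, 144, 144, 146, 94, 50, 64, 50, 49, 48, 150, 224, 223, 224, 206, 136]
```

Request:
{"name": "jog_arm", "arguments": {
  "motion": [
    [[-30,-55,0,0.06],[-59,-110,0,0.06],[-64,-170,0,0.06],[-68,-232,0,0.06],[-72,-294,0,0.06],[-76,-356,0,0.06],[-79,-418,0,0.06],[-83,-480,0,0.06]]
  ],
  "claw": 0.14
}}

```text
time_s: 30.1
tool_pos: [0.3548, 0.1748, 0.1328]
tool_rot: [1.0, -0.0, -0.0, 0.0]
force: [1.6, -0.1, -0.8]
width: 0.0495
finger_force: 0.0
```

```bash
python3 -c "
from h import *
plan((404,430,135,0),(460,450,120,-40),(595,420,110,-79))"
```

```text
t 30.1 tcp [354.8 174.8 132.8] phi -0.0 w 49.5 F [ 1.6 -0.1 -0.8] ff 0.0 j1,j6 [0.96 0.61]
row 49.0 -255.3 -2.2 -0.001
row 105.0 -275.3 12.8 0.697
row 240.0 -245.4 22.8 1.378
```

Request:
{"name": "jog_arm", "arguments": {
  "motion": [
    [[20,-60,0,0],[40,-120,0,0],[50,-180,0,0],[50,-240,0,0],[70,-275,0,0.5],[110,-285,0,0.5],[150,-285,0,0.7],[190,-275,0,0.9]]
  ]
}}

```text
time_s: 31.1
tool_pos: [0.5468, 0.4479, 0.1312]
tool_rot: [0.929, -0.369, -0.0, 0.001]
force: [0.6, 0.5, 0.8]
width: 0.0497
finger_force: 0.0
```

```bash
python3 -c "
from h import *
plan((600,400,110,-79),(600,400,40,-79),(611,314,40,-79))"
```

```text
t 31.1 tcp [546.8 447.9 131.2] phi -43.3 w 49.7 F [0.6 0.5 0.8] ff 0.0 j1,j6 [ 0.96 -0.15]
row 71.6 -1.6 21.2 0.622
row 71.6 -1.6 91.2 0.622
row 138.6 53.4 91.2 0.622
```

Request:
{"name": "jog_arm", "arguments": {
  "motion": [
    [[30,0,20,0.622],[55,0,50,0.622],[72,-2,80,0.622],[72,-2,91,0.622],[72,-2,91,0.622],[105,26,91,0.622],[130,46,91,0.622],[138,53,91,0.622]]
  ]
}}

```text
time_s: 32.1
tool_pos: [0.6111, 0.3136, 0.0427]
tool_rot: [0.774, -0.634, 0.0, -0.0]
force: [-0.1, 0.4, 0.2]
width: 0.0499
finger_force: 0.0
```

Run:
```python
from h import *
plan((611,313,40,-79),(611,313,10.5,-79),(611-8,313+41,10.5,-79))
g=grab("side","s10")
p=np.array(read_state()["tool_pos"]);f=phi();ax=np.array([np.sin(f),-np.cos(f),0])
for s in(-1,1): print("finger",proj(g,p+s*.035*ax-[0,0,.008]).round(1))
cv2.imwrite("pics/s10c.png",cv2.resize(g["pixels"][200:310,170:310],None,fx=5,fy=5,interpolation=cv2.INTER_CUBIC))
```

```text
t 32.1 tcp [611.1 313.6  42.7] phi -78.6 w 49.9 F [-0.1  0.4  0.2] ff 0.0 j1,j6 [ 0.76 -0.56]
row 0.6 0.2 2.7 0.006
row 0.6 0.2 32.2 0.006
row -41.2 -0.0 32.2 0.006
finger [217.5 245.8]
finger [241.7 251.1]
```

View pics/s10c.png

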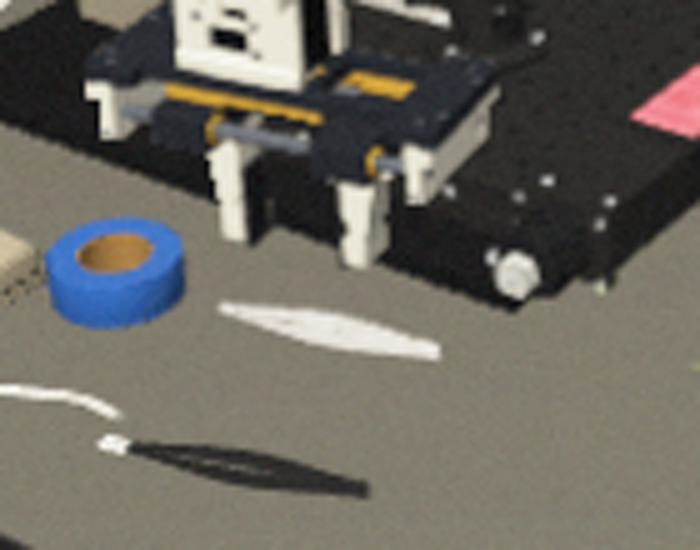

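Run:
```python
from h import *
g=get_image("side")
for o in ([238,243],[360,265]):
    uv=np.array(o)/5+[170,200]
    for off in ([0,0],[1.5,1]):
        X=ray(g,uv-off,.0347); print(X.round(4), ((proj(g,[X[0],X[1],.003])+off-[170,200])*5).round(0))
for o in ([236,315],[360,320],[330,330],[220,308],[440,352],[103,440],[368,490]):
    X=ray(g,np.array(o)/5+[170,200]-[1.5,1],.005);print(o,X.round(3))
```

```text
[0.6365 0.3302 0.0347] [242. 294.]
[0.6429 0.3286 0.0347] [242. 294.]
[0.5707 0.3128 0.0347] [363. 317.]
[0.5768 0.3112 0.0347] [363. 317.]
[236, 315] [0.631 0.347 0.005]
[360, 320] [0.574 0.317 0.005]
[330, 330] [0.581 0.332 0.005]
[220, 308] [0.642 0.347 0.005]
[440, 352] [0.522 0.318 0.005]
[103, 440] [0.613 0.461 0.005]
[368, 490] [0.483 0.424 0.005]
```

Request:
{"name": "jog_arm", "arguments": {
  "motion": [
    [[7,0,0,0],[7,0,15,0],[7,0,25,0],[7,0,32,0],[7,0,32,0],[0,0,32,0],[-7,0,32,0],[-12,0,32,0]]
  ]
}}

```text
time_s: 33.2
tool_pos: [0.6085, 0.3274, 0.0101]
tool_rot: [0.773, -0.634, 0.0, -0.0]
force: [-0.2, 0.1, -0.5]
width: 0.0498
finger_force: 0.1
```

Request:
{"name": "jog_arm", "arguments": {
  "motion": [
    [[-5,0,0,0],[-10,0,0,0],[-15,0,0,0],[-20,0,0,0],[-25,0,0,0],[-30,0,0,0],[-34,0,0,0],[-34,0,0,0]]
  ]
}}

```text
time_s: 34.2
tool_pos: [0.6019, 0.3604, 0.0101]
tool_rot: [0.773, -0.634, 0.0, -0.0]
force: [-0.9, 0.3, 0.0]
width: 0.0496
finger_force: 0.0
```

Request:
{"name": "jog_arm", "arguments": {
  "motion": [
    [[5,0,0,0],[10,0,0,0],[10,0,-50,0],[10,0,-100,0],[-40,0,-120,0],[-100,0,-120,0],[-100,0,-120,0],[-100,0,-120,0]]
  ]
}}

```text
time_s: 35.2
tool_pos: [0.582, 0.4576, 0.1296]
tool_rot: [0.773, -0.634, -0.0, 0.001]
force: [-0.3, 0.2, 0.3]
width: 0.0503
finger_force: 0.0
```

```bash
cat > tw.py <<'E'
from h import *
plan()
cv2.setNumThreads(1)
k=cv2.getStructuringElement(cv2.MORPH_ELLIPSE,(13,13))
def ends(im,m,roi,z,off):
    m=cv2.morphologyEx(m.astype(np.uint8),cv2.MORPH_CLOSE,k)
    c=blob(m,[4*i for i in roi])/4; P=np.array([ray(im,p-off,z)[:2]*1000 for p in c])
    q=cv2.minAreaRect(P.astype(np.float32)); vx,vy,x0,y0=cv2.fitLine(P.astype(np.float32),cv2.DIST_L2,0,.01,.01).ravel()
    s=(P-[x0,y0])@[vx,vy]
    print(P[s.argmin()].round(0),P[s.argmax()].round(0),"mid",((P[s.argmin()]+P[s.argmax()])/2).round(0),"c",np.round(q[0],1),np.round(q[1],1),"ang",np.degrees(np.arctan2(vy,vx)).round(1),c.min(0),c.max(0))
E
cat > a.py <<'E'
from tw import *
g=grab("side","s11");V=up(g["pixels"]).max(2).astype(int);t=grab("top","t11");Vt=up(t["pixels"]).max(2).astype(int)
ends(g,V>165,(200,262,258,288),.004,np.array([1.5,1]))
ends(t,Vt>157,(182,155,206,205),.004,np.zeros(2))
E
python3 a.py
```

```text
t 35.2 tcp [582.  457.6 129.6] phi -78.7 w 50.3 F [-0.3  0.2  0.3] ff 0.0 j1,j6 [ 0.93 -0.73]
[512. 358.] [635. 392.] mid [574. 375.] c [574.2 372.6] [127.4  29.9] ang 16.4 [203.75 270.5 ] [251.5 280.5]
[516. 359.] [590. 388.] mid [553. 374.] c [554.9 368.6] [80.2 19.5] ang 18.9 [185.75 176.75] [196.5  202.25]
```

Run:
```python
from h import *
g=get_image("side");t=get_image("top")
def pink(im,roi,off):
    a=up(im["pixels"]).astype(int);m=((a[...,2]>a[...,1]+50)&(a[...,2]>170)&(a[...,0]>100)).astype(np.uint8)
    c=blob(m,[4*i for i in roi])/4;q=cv2.boxPoints(cv2.minAreaRect(c.astype(np.float32)));M=cv2.moments(c.astype(np.float32))
    return np.array([M["m10"]/M["m00"],M["m01"]/M["m00"]])-off,c.min(0),c.max(0)
a=pink(g,(285,205,335,235),np.array([1.5,1]));b=pink(t,(245,195,285,222),0);print(a,b)
for z in np.arange(.03,.13,.01): print(round(z,2),ray(g,a[0],z).round(3),ray(t,b[0],z).round(3))
for v in(218,219,220): print([ray(t,(265,v),z).round(3) for z in(.06,.08,.1)])
```

```text
(array([307.60586756, 219.05639844]), array([296.5 , 213.25]), array([321.5, 227. ])) (array([264.72049561, 210.15289415]), array([252.  , 202.75]), array([277.25, 217.75]))
0.03 [0.529 0.066 0.03 ] [0.487 0.147 0.03 ]
0.04 [0.52  0.081 0.04 ] [0.487 0.145 0.04 ]
0.05 [0.51  0.096 0.05 ] [0.486 0.144 0.05 ]
0.06 [0.501 0.111 0.06 ] [0.485 0.142 0.06 ]
0.07 [0.491 0.126 0.07 ] [0.485 0.141 0.07 ]
0.08 [0.482 0.141 0.08 ] [0.484 0.139 0.08 ]
0.09 [0.472 0.156 0.09 ] [0.484 0.138 0.09 ]
0.1 [0.463 0.171 0.1  ] [0.483 0.136 0.1  ]
0.11 [0.453 0.186 0.11 ] [0.482 0.135 0.11 ]
0.12 [0.444 0.201 0.12 ] [0.482 0.133 0.12 ]
[array([0.463, 0.142, 0.06 ]), array([0.462, 0.139, 0.08 ]), array([0.462, 0.136, 0.1  ])]
[array([0.46 , 0.142, 0.06 ]), array([0.46 , 0.139, 0.08 ]), array([0.459, 0.136, 0.1  ])]
[array([0.458, 0.142, 0.06 ]), array([0.457, 0.139, 0.08 ]), array([0.456, 0.136, 0.1  ])]
```

```bash
python3 -c "
from h import *
plan((574,385,100,15.5),(574,372,60,15.5))"
```

```text
t 35.4 tcp [582.8 456.8 130.1] phi -78.8 w 50.0 F [-1.1  0.5 -0.3] ff 0.0 j1,j6 [ 0.93 -0.73]
row 68.7 22.6 30.1 -1.645
row 81.5 25.2 70.1 -1.645
```

Request:
{"name": "jog_arm", "arguments": {
  "motion": [
    [[60,5,0,0],[72,-6,10,-1.644],[72,-6,20,-1.644],[72,-6,30,-1.644],[72,-6,30,-1.644],[72,-6,30,-1.644],[72,-6,30,-1.644],[72,-6,30,-1.644]]
  ],
  "claw": -0.1
}}

```text
time_s: 36.4
tool_pos: [0.6027, 0.3877, 0.1003]
tool_rot: [1.0, -0.028, 0.0, -0.0]
force: [-0.0, 0.1, 0.3]
width: 0.0395
finger_force: 0.0
```

```bash
python3 -c "
from h import *
plan((574,372,60,15.5),(574,372,11,15.5))"; python3 a.py | tail -2
```

```text
t 36.4 tcp [602.7 387.7 100.3] phi -3.2 w 39.5 F [-0.   0.1  0.3] ff 0.0 j1,j6 [0.84 0.67]
row -27.8 17.2 40.3 -0.326
row -27.8 17.2 89.3 -0.326
[513. 357.] [635. 392.] mid [574. 374.] c [574.3 372.9] [127.   29.6] ang 16.5 [204.   270.75] [251.5 280.5]
[516. 359.] [590. 389.] mid [553. 374.] c [555.  368.7] [80.4 19.5] ang 19.4 [185.75 177.75] [196.5  202.25]
```

Request:
{"name": "jog_arm", "arguments": {
  "motion": [
    [[-28,17,20,-0.33],[-28,17,40,-0.33],[-28,17,40,-0.33],[-28,17,60,-0.33],[-28,17,80,-0.33],[-28,17,89,-0.33],[-28,17,89,-0.33],[-28,17,89,-0.33]]
  ]
}}

```text
time_s: 37.5
tool_pos: [0.5738, 0.3737, 0.0117]
tool_rot: [0.991, 0.134, 0.0, -0.0]
force: [0.6, -0.7, 0.7]
width: 0.0393
finger_force: 0.0
```

Request:
{"name": "jog_arm", "arguments": {
  "motion": [
    [[0,0,0,0],[0,0,0,0],[0,0,0,0],[0,0,0,0],[0,0,0,0],[0,0,0,0],[0,0,0,0],[0,0,0,0]]
  ],
  "claw": -1,
  "force": 20
}}

```text
time_s: 38.5
tool_pos: [0.5734, 0.3735, 0.0113]
tool_rot: [0.991, 0.134, 0.0, -0.0]
force: [-1.4, 0.7, 3.8]
width: 0.0146
finger_force: 20.0
```

Request:
{"name": "jog_arm", "arguments": {
  "motion": [
    [[0,0,-40,0],[0,0,-90,0],[-20,-8,-119,0],[-75,-33,-119,0.1],[-125,-56,-119,0.2],[-163,-73,-119,0.269],[-163,-73,-119,0.269],[-163,-73,-119,0.269]]
  ]
}}

```text
time_s: 39.5
tool_pos: [0.3968, 0.4006, 0.1301]
tool_rot: [1.0, 0.001, 0.0, -0.0]
force: [0.6, 0.6, -0.7]
width: 0.0142
finger_force: 20.0
```

```bash
python3 -c "
from h import *
plan((396,330,130,0),(396,-160,130,0))"; python3 a.py | tail -2
```

```text
t 39.5 tcp [396.8 400.6 130.1] phi 0.1 w 14.2 F [ 0.6  0.6 -0.7] ff 20.0 j1,j6 [1.14 0.43]
row -0.9 70.6 0.1 0.001
row -1.6 560.6 0.1 0.001
t 39.5 tcp [396.8 400.6 130.1] phi 0.1 w 14.2 F [ 0.6  0.6 -0.7] ff 20.0 j1,j6 [1.14 0.43]Traceback (most recent call last):
  File "a.py", line 3, in <module>
    ends(g,V>165,(200,262,258,288),.004,np.array([1.5,1]))
    ~~~~^^^^^^^^^^^^^^^^^^^^^^^^^^^^^^^^^^^^^^^^^^^^^^^^^^
  File "tw.py", line 7, in ends
    c=blob(m,[4*i for i in roi])/4; P=np.array([ray(im,p-off,z)[:2]*1000 for p in c])
      ~~~~^^^^^^^^^^^^^^^^^^^^^^
  File "h.py", line 19, in blob
    return max(c,key=cv2.contourArea)[:,0,:].astype(float)
           ~~~^^^^^^^^^^^^^^^^^^^^^^^
ValueError: max() iterable argument is empty
```

Request:
{"name": "jog_arm", "arguments": {
  "motion": [
    [[0,62,0,0],[0,124,0,0],[0,186,0,0],[0,248,0,0],[2,310,0,0],[3,372,0,0],[3,434,0,0],[3,496,0,0]]
  ]
}}

```text
time_s: 40.6
tool_pos: [0.4001, -0.0981, 0.1304]
tool_rot: [1.0, -0.0, 0.0, -0.0]
force: [1.9, 1.4, -0.2]
width: 0.0142
finger_force: 20.0
```

```bash
python3 -c "
from h import *
plan((420,-180,130,0),(480,-260,130,-40),(646,-260,130,-86.7),(578,-264,130,-86.7))"
```

```text
t 40.6 tcp [400.1 -98.1 130.4] phi -0.0 w 14.2 F [ 1.9  1.4 -0.2] ff 20.0 j1,j6 [0.24 1.33]
row 19.9 81.9 0.4 -0.0
row 80.0 161.9 0.4 0.698
row 246.0 161.8 0.4 1.513
row 178.0 165.8 0.4 1.513
```

Request:
{"name": "jog_arm", "arguments": {
  "motion": [
    [[10,60,0,0],[30,115,0,0.1],[60,160,0,0.29],[100,162,0,0.47],[140,162,0,0.66],[180,162,0,0.84],[215,162,0,1.03],[246,162,0,1.21]]
  ]
}}

```text
time_s: 41.6
tool_pos: [0.647, -0.2589, 0.129]
tool_rot: [0.82, -0.572, -0.0, 0.0]
force: [-0.2, 0.7, -0.2]
width: 0.0143
finger_force: 20.0
```

```bash
python3 -c "
from h import *
plan((646,-260,60,-86.7),(646,-260,18.5,-86.7))"
```

```text
t 41.6 tcp [ 647.  -258.9  129. ] phi -69.7 w 14.3 F [-0.2  0.7 -0.2] ff 20.0 j1,j6 [-0.1   0.46]
row 0.7 1.3 69.0 0.296
row 0.7 1.3 110.5 0.296
```

Request:
{"name": "jog_arm", "arguments": {
  "motion": [
    [[1,1,20,0.296],[1,1,50,0.296],[1,1,80,0.296],[1,1,98,0.296],[1,1,107,0.296],[1,1,111,0.296],[1,1,111,0.296],[1,1,111,0.296]]
  ]
}}

```text
time_s: 42.6
tool_pos: [0.646, -0.2589, 0.0201]
tool_rot: [0.73, -0.684, 0.001, -0.0]
force: [0.4, 0.3, -0.9]
width: 0.0145
finger_force: 20.0
```

```bash
cat > b.py <<'E'
from tw import *
g=grab("side","s12");a=up(g["pixels"]).astype(int)
G=(a[...,1]>a[...,2]+60)
V=a.max(2);S=V-a.min(2)
off=np.array([1.5,1])
ends(g,(V>150)&(S<50),(300,150,380,205),.006,off)
E
python3 -c "
from h import *
plan()"
```

```text
t 42.6 tcp [ 646.  -258.9   20.1] phi -86.3 w 14.5 F [ 0.4  0.3 -0.9] ff 20.0 j1,j6 [-0.1   0.17]
```

Request:
{"name": "jog_arm", "arguments": {
  "motion": [
    [[0,0,1.5,0.005],[0,0,1.5,0.005],[0,0,1.5,0.005],[0,0,1.5,0.005],[0,0,1.5,0.005],[0,0,1.5,0.005],[0,0,1.5,0.005],[0,0,1.5,0.005]]
  ]
}}

```text
time_s: 43.6
tool_pos: [0.6454, -0.2588, 0.0176]
tool_rot: [0.728, -0.686, -0.0, 0.0]
force: [0.1, -0.0, -0.5]
width: 0.0144
finger_force: 20.0
```

Request:
{"name": "jog_arm", "arguments": {
  "motion": [
    [[0,0,0,0],[0,0,0,0],[0,0,0,0],[0,0,0,0],[0,0,-10,0],[0,0,-40,0],[0,0,-80,0],[0,0,-115,0]]
  ],
  "claw": -0.4
}}

```text
time_s: 44.6
tool_pos: [0.6456, -0.259, 0.1349]
tool_rot: [0.728, -0.686, 0.001, -0.0]
force: [0.9, -0.8, -0.3]
width: 0.0266
finger_force: 0.0
```

Request:
{"name": "jog_arm", "arguments": {
  "motion": [
    [[50,20,0,0],[50,80,0,0],[50,140,0,0],[50,200,0,-0.2],[0,240,0,-0.4],[-50,246,0,-0.6],[-100,246,0,-0.8],[-150,246,0,-1.0]]
  ]
}}

```text
time_s: 45.6
tool_pos: [0.3909, -0.1226, 0.1336]
tool_rot: [0.96, -0.28, 0.001, -0.0]
force: [1.3, 1.5, -0.2]
width: 0.0264
finger_force: 0.0
```

```bash
cat > b.py <<'E'
from tw import *
off=np.array([1.5,1])
for n,roi,o,th in(("side",(308,165,370,197),off,0),("top",(374,142,432,190),np.zeros(2),0)):
    g=grab(n,"tray_"+n);a=up(g["pixels"]).astype(int);print(n)
    G=(a[...,1]>a[...,2]+60).astype(np.uint8)
    ends(g,G,(300,160,375,200) if n=="side" else (365,135,440,195),.010,o)
    ins=cv2.erode(cv2.morphologyEx(G,cv2.MORPH_CLOSE,np.ones((61,61),np.uint8)),np.ones((9,9),np.uint8))
    ends(g,(1-G)*ins,(300,160,375,200) if n=="side" else (365,135,440,195),.007,o)
E
python3 b.py; python3 -c "
from h import *
plan((399,-100,130,0),(399,400,130,0))"
```

```text
t 45.6 tcp [ 390.9 -122.6  133.6] phi -32.5 w 26.4 F [ 1.3  1.5 -0.2] ff 0.0 j1,j6 [0.18 0.82]
side
[ 534. -162.] [ 669. -350.] mid [ 601. -256.] c [ 608.3 -255.8] [145.8 195.3] ang -82.7 [310.25 167.  ] [367.5  196.25]
[ 641. -196.] [ 652. -324.] mid [ 646. -260.] c [ 647.5 -260.1] [ 22.3 127.9] ang -83.8 [322. 172.] [338.25 185.5 ]
top
[ 556. -176.] [ 685. -346.] mid [ 620. -261.] c [ 612.6 -261.5] [138.7 177.3] ang -86.1 [371.  141.5] [434.5  191.25]
[ 528. -261.] [ 549. -345.] mid [ 538. -303.] c [ 538.2 -303.2] [84.1 22.4] ang -88.3 [403.25 187.25] [431.5  194.75]
t 45.7 tcp [ 391.1 -120.6  133.8] phi -32.3 w 26.3 F [ 0.8  0.5 -0.2] ff 0.0 j1,j6 [0.19 0.82]
row -4.3 -21.7 3.8 -0.564
row -271.5 -444.3 3.8 -0.564
```

Request:
{"name": "jog_arm", "arguments": {
  "motion": [
    [[0,0,0,-0.564],[0,0,0,-0.564],[0,0,0,-0.564],[-26,-50,0,-0.564],[-59,-102,0,-0.564],[-92,-154,0,-0.564],[-125,-206,0,-0.564],[-157,-259,0,-0.564]]
  ],
  "claw": -0.1
}}

```text
time_s: 46.7
tool_pos: [0.3995, 0.1809, 0.1336]
tool_rot: [1.0, -0.005, 0.001, -0.001]
force: [1.1, -0.6, 0.3]
width: 0.0391
finger_force: 0.0
```

```bash
python3 -c "
from h import *
plan((400,400,130,0),(548,443,100,15.5),(548,443,11,15.5))"
```

```text
t 46.7 tcp [399.5 180.9 133.6] phi -0.6 w 39.1 F [ 1.1 -0.6  0.3] ff 0.0 j1,j6 [0.88 0.68]
row -1.6 -219.1 3.6 -0.01
row 145.9 -263.6 33.6 -0.28
row 145.9 -263.6 122.6 -0.28
```

Request:
{"name": "jog_arm", "arguments": {
  "motion": [
    [[0,-62,0,0],[0,-124,0,0],[0,-186,0,0],[20,-240,0,0],[75,-264,0,-0.1],[130,-264,20,-0.28],[146,-264,60,-0.28],[146,-264,60,-0.28]]
  ]
}}

```text
time_s: 47.7
tool_pos: [0.5478, 0.4387, 0.0687]
tool_rot: [0.991, 0.133, -0.003, 0.002]
force: [-1.0, -0.7, -0.4]
width: 0.0391
finger_force: 0.0
```

Run:
```python
from tw import *
g=grab("side","s13");V=up(g["pixels"]).max(2).astype(int)
ends(g,V<75,(188,285,246,302),.004,np.array([1.5,1]))
ends(g,V>165,(183,284,200,294),.004,np.array([1.5,1]))
plan((548,443,11,15.5))
```

```text
t 47.7 tcp [547.8 438.7  68.7] phi 15.3 w 39.1 F [-1.  -0.7 -0.4] ff 0.0 j1,j6 [0.95 0.89]
[482. 427.] [600. 457.] mid [541. 442.] c [541.3 440.5] [121.1  23.9] ang 15.0 [196.   288.75] [243.25 299.25]
[599. 464.] [616. 453.] mid [608. 459.] c [607.8 459.7] [18.5 13.4] ang -25.3 [189.25 286.25] [195.75 291.  ]
t 47.75 tcp [548.  440.   71.3] phi 15.4 w 39.3 F [ 0.6  0.3 -0.1] ff 0.0 j1,j6 [0.95 0.89]
row 0.8 -2.9 60.3 -0.002
```

Request:
{"name": "jog_arm", "arguments": {
  "motion": [
    [[0,-2,20,0],[0,-2,40,0],[0,-2,54,0],[0,-2,60,0],[0,-2,60,0],[0,-2,60,0],[0,-2,60,0],[0,-2,60,0]]
  ]
}}

```text
time_s: 48.75
tool_pos: [0.5474, 0.4436, 0.013]
tool_rot: [0.991, 0.135, 0.0, -0.0]
force: [0.3, -0.0, -0.1]
width: 0.0395
finger_force: 0.0
```

Request:
{"name": "jog_arm", "arguments": {
  "motion": [
    [[0,0,0,0],[0,0,0,0],[0,0,0,0],[0,0,0,0],[0,0,0,0],[0,0,0,0],[0,0,0,0],[0,0,0,0]]
  ],
  "claw": -1,
  "force": 20
}}

```text
time_s: 49.75
tool_pos: [0.5473, 0.4434, 0.0125]
tool_rot: [0.991, 0.135, 0.0, 0.0]
force: [-0.1, 0.2, 0.6]
width: 0.0144
finger_force: 20.0
```

```bash
python3 -c "
from h import *
plan((548,440,131,15.5),(395,400,131,0))"
```

```text
t 49.75 tcp [547.3 443.4  12.5] phi 15.5 w 14.4 F [-0.1  0.2  0.6] ff 20.0 j1,j6 [0.96 0.88]
row -0.3 3.5 -118.5 0.0
row -158.4 1.1 -118.5 0.271
```

Request:
{"name": "jog_arm", "arguments": {
  "motion": [
    [[0,0,-40,0],[0,0,-90,0],[-20,0,-119,0],[-80,0,-119,0.1],[-130,1,-119,0.2],[-158,1,-119,0.271],[-158,1,-119,0.271],[-158,1,-119,0.271]]
  ]
}}

```text
time_s: 50.75
tool_pos: [0.3958, 0.4008, 0.1319]
tool_rot: [1.0, 0.0, 0.0, -0.0]
force: [0.7, 0.5, -0.6]
width: 0.0139
finger_force: 20.0
```

```bash
python3 -c "
from h import *
plan((395,330,131,0),(400,-100,131,0))"
```

```text
t 50.75 tcp [395.8 400.8 131.9] phi 0.1 w 13.9 F [ 0.7  0.5 -0.6] ff 20.0 j1,j6 [1.14 0.43]
row -0.8 70.8 0.9 0.001
row 3.8 500.8 0.9 0.001
```

Request:
{"name": "jog_arm", "arguments": {
  "motion": [
    [[0,62,0,0],[0,124,0,0],[0,186,0,0],[0,248,0,0],[2,310,0,0],[3,372,0,0],[4,434,0,0],[4,496,0,0]]
  ]
}}

```text
time_s: 51.75
tool_pos: [0.4, -0.098, 0.132]
tool_rot: [1.0, 0.0, 0.001, -0.0]
force: [2.3, -0.1, -1.1]
width: 0.014
finger_force: 20.0
```

```bash
python3 -c "
from h import *
plan((578,-263,131,-86.5))"
```

```text
t 51.75 tcp [400. -98. 132.] phi 0.0 w 14.0 F [ 2.3 -0.1 -1.1] ff 20.0 j1,j6 [0.24 1.33]
row 177.9 165.1 1.0 1.51
```

Request:
{"name": "jog_arm", "arguments": {
  "motion": [
    [[15,60,0,0],[40,115,0,0.1],[70,160,0,0.29],[100,165,0,0.47],[130,165,0,0.66],[155,165,0,0.84],[178,165,0,1.03],[178,165,0,1.21]]
  ]
}}

```text
time_s: 52.75
tool_pos: [0.579, -0.2618, 0.1304]
tool_rot: [0.821, -0.571, -0.0, 0.0]
force: [-1.0, -0.2, -1.0]
width: 0.014
finger_force: 20.0
```

```bash
python3 -c "
from h import *
plan((578,-263,18.5,-86.5))"
```

```text
t 52.75 tcp [ 579.  -261.8  130.4] phi -69.7 w 14.0 F [-1.  -0.2 -1. ] ff 20.0 j1,j6 [-0.12  0.47]
row 0.7 1.3 111.9 0.293
```

Request:
{"name": "jog_arm", "arguments": {
  "motion": [
    [[1,1,20,0.293],[1,1,50,0.293],[1,1,80,0.293],[1,1,98,0.293],[1,1,107,0.293],[1,1,112,0.293],[1,1,112,0.293],[1,1,112,0.293]]
  ]
}}

```text
time_s: 53.75
tool_pos: [0.5772, -0.2622, 0.0205]
tool_rot: [0.731, -0.683, 0.001, -0.0]
force: [0.8, -0.2, 0.5]
width: 0.0143
finger_force: 20.0
```

Request:
{"name": "jog_arm", "arguments": {
  "motion": [
    [[0,0,0.5,0],[0,0,0.5,0],[0,0,0.5,0],[0,0,0.5,0],[0,0,0.5,0],[0,0,0.5,0],[0,0,0.5,0],[0,0,0.5,0]]
  ]
}}

```text
time_s: 54.75
tool_pos: [0.5765, -0.2621, 0.019]
tool_rot: [0.731, -0.683, -0.0, 0.0]
force: [-0.1, -0.2, -0.3]
width: 0.014
finger_force: 20.0
```

Request:
{"name": "jog_arm", "arguments": {
  "motion": [
    [[0,0,0,0],[0,0,0,0],[0,0,0,0],[0,0,0,0],[0,0,-10,0],[0,0,-40,0],[0,0,-80,0],[0,0,-115,0]]
  ],
  "claw": -0.4
}}

```text
time_s: 55.75
tool_pos: [0.5767, -0.2622, 0.1363]
tool_rot: [0.731, -0.683, 0.001, -0.0]
force: [1.4, -0.5, -1.0]
width: 0.026
finger_force: 0.0
```

Request:
{"name": "jog_arm", "arguments": {
  "motion": [
    [[0,30,0,0],[0,90,0,0],[-30,140,0,-0.1],[-80,170,0,-0.3],[-130,178,0,-0.5],[-170,178,0,-0.7],[-170,178,0,-0.9],[-170,178,0,-1.0]]
  ]
}}

```text
time_s: 56.75
tool_pos: [0.3878, -0.1038, 0.1351]
tool_rot: [0.969, -0.245, 0.001, -0.0]
force: [0.1, -0.2, -0.3]
width: 0.0262
finger_force: 0.0
```

```bash
cat > c.py <<'E'
from tw import *
off=np.array([1.5,1])
g=grab("side","fs");t=grab("top","ft")
a=up(g["pixels"]).astype(int);V=a.max(2);S=V-a.min(2)
G=(a[...,1]>a[...,2]+60)
print("steel");ends(g,(V>150)&(S<50),(315,168,350,192),.007,off)
# black: dark pixels in tray interior away from rim/rib; restricted to near lane
print("black");ends(g,(V<70),(318,172,362,194),.007,off)
print("box (side, not blue inside tray)")
b=up(t["pixels"]).astype(int);B=(b[...,0]>b[...,2]+70)
ends(t,(~B),(405,202,431,227),.027,np.zeros(2))
Vt=b.max(2)
print("amber/clear cap px expected",proj(t,(.459,-.1955,.055)).round(1),proj(t,(.464,-.4115,.055)).round(1), "side",(proj(g,(.459,-.1955,.055))+off).round(1),(proj(g,(.464,-.4115,.055))+off).round(1))
print("loupe");ends(t,Vt<95,(278,241,294,260),.042,np.zeros(2))
print("tape");ends(t,b[...,0]>b[...,2]+60,(175,120,215,155),.024,np.zeros(2))
E
python3 c.py
```

```text
t 56.75 tcp [ 387.8 -103.8  135.1] phi -28.4 w 26.2 F [ 0.1 -0.2 -0.3] ff 0.0 j1,j6 [0.24 0.84]
steel
[ 640. -197.] [ 651. -322.] mid [ 646. -259.] c [ 647.2 -259.2] [ 22.1 125. ] ang -84.0 [322.   172.25] [338.  185.5]
black
[ 571. -198.] [ 581. -304.] mid [ 576. -251.] c [ 576.7 -251. ] [ 16.2 106.7] ang -82.4 [340.5 178.5] [353.   190.25]
box (side, not blue inside tray)
[ 449. -272.] [ 495. -325.] mid [ 472. -298.] c [ 470.9 -298.6] [52.7 56.4] ang -81.6 [408.25 204.  ] [428.75 223.  ]
amber/clear cap px expected [384.6 217.7] [461.3 214.7] side [371.3 185.5] [397.2 163.1]
loupe
[365. 108.] [388.  93.] mid [377. 100.] c [375.5  99.7] [15.7 24.7] ang -12.4 [278.  244.5] [283.5  253.25]
tape
[681. 325.] [727. 383.] mid [704. 354.] c [702.6 355.7] [73.3 66.9] ang 47.3 [183.5 128. ] [207.   150.75]
```

Run:
```python
from h import *
cv2.setNumThreads(1)
new=cv2.imread("pics/fs.png");old=cv2.imread("pics/side0.png");mid=cv2.imread("pics/side9.png")
d=lambda a,b,r:int((np.abs(a[r[1]:r[3],r[0]:r[2]].astype(int)-b[r[1]:r[3],r[0]:r[2]]).max(2)>40).sum())
for n,r in dict(loupe=(345,228,366,256),timer=(355,150,392,174),tape=(175,240,210,268),red=(352,217,378,238),vialamber=(363,182,380,206),box=(368,176,400,197)).items(): print(n,"changed px vs side9",d(new,mid,r))
a=up(new).astype(int);r,g,b=a[...,2],a[...,1],a[...,0]
c=blob(((r>b+35)&(r>g+20)).astype(np.uint8),[4*i for i in(360,182,382,212)])/4;print("amber body",c.min(0),c.max(0))
V=a.max(2)
print("white-tray vial column V:",[int(V[4*v,4*397]) for v in range(156,186,2)])
c=blob((V>165).astype(np.uint8),[4*i for i in(380,155,412,186)])/4;print("white blob",c.min(0),c.max(0))
```

```text
loupe changed px vs side9 0
timer changed px vs side9 641
tape changed px vs side9 0
red changed px vs side9 0
vialamber changed px vs side9 2
box changed px vs side9 74
amber body [367.25 190.25] [374.25 201.25]
white-tray vial column V: [42, 40, 32, 186, 249, 208, 139, 228, 215, 225, 239, 242, 226, 157, 190]
white blob [380.  159.5] [411.75 185.75]
```

Run:
```python
import cv2,numpy as np
from h import proj,get_image
g=get_image("side")
I={k:cv2.imread(f"pics/{k}.png").astype(int) for k in("s10","s13","fs","side0")}
for n,r in dict(timer=(366,152,392,174),vialW=(388,155,406,184),box=(368,176,400,197),loupe=(345,228,366,256)).items():
    print(n,[(k,int((abs(I["fs"][r[1]:r[3],r[0]:r[2]]-I[k][r[1]:r[3],r[0]:r[2]]).max(2)>40).sum())) for k in("s10","s13")])
print(proj(g,(.39,-.10,.14)),proj(g,(.39,-.10,.3)))
```

```text
timer [('s10', 425), ('s13', 425)]
vialW [('s10', 128), ('s13', 128)]
box [('s10', 74), ('s13', 74)]
loupe [('s10', 0), ('s13', 0)]
[378.37636656 175.59081556] [382.44730079 123.10641563]
```

Request:
{"name": "jog_arm", "arguments": {
  "motion": [
    [[0,0,-30,-0.49],[0,0,-60,-0.49],[0,0,-60,-0.49],[-25,-50,-60,-0.49],[-55,-105,-60,-0.49],[-85,-160,-60,-0.49],[-115,-215,-60,-0.49],[-145,-270,-60,-0.49]]
  ]
}}

```text
time_s: 57.9
tool_pos: [0.3904, 0.2033, 0.1947]
tool_rot: [1.0, -0.009, 0.0, -0.0]
force: [1.1, -0.2, -0.9]
width: 0.0262
finger_force: 0.0
```

Run:
```python
import cv2,numpy as np
from h import *
plan()
g=grab("side","fs2");t=grab("top","ft2")
n=g["pixels"].astype(int);n2=t["pixels"].astype(int)
I={k:cv2.imread(f"pics/{k}.png").astype(int) for k in("s10","s13")}
T=cv2.imread("pics/top0.png").astype(int)
for nm,r in dict(timer=(366,152,392,174),vialW=(388,155,406,184),vialA=(363,182,380,206),box=(368,176,400,197),loupe=(345,228,366,256)).items():
    print(nm,[(k,int((abs(n[r[1]:r[3],r[0]:r[2]]-I[k][r[1]:r[3],r[0]:r[2]]).max(2)>40).sum())) for k in I])
for nm,r in dict(timer=(455,172,484,196),loupe=(276,240,296,260),tape=(182,126,208,152),whitetray=(440,200,472,230),blacktray=(368,204,396,231)).items():
    print("top",nm,int((abs(n2[r[1]:r[3],r[0]:r[2]]-T[r[1]:r[3],r[0]:r[2]]).max(2)>40).sum()))
```

```text
t 57.9 tcp [390.4 203.3 194.7] phi -1.0 w 26.2 F [ 1.1 -0.2 -0.9] ff 0.0 j1,j6 [0.93 0.62]
timer [('s10', 0), ('s13', 0)]
vialW [('s10', 0), ('s13', 0)]
vialA [('s10', 0), ('s13', 0)]
box [('s10', 0), ('s13', 0)]
loupe [('s10', 0), ('s13', 0)]
top timer 0
top loupe 0
top tape 0
top whitetray 3
top blacktray 23
```

Run:
```python
import cv2,numpy as np
a=cv2.imread("pics/fs2.png").astype(int);b=cv2.imread("pics/side1.png").astype(int)
for r in((384,150,412,186),(355,178,384,210)):
    m=abs(a-b).max(2)[r[1]:r[3],r[0]:r[2]]>30;v,u=np.nonzero(m);print(m.sum(),u.min()+r[0],u.max()+r[0],v.min()+r[1],v.max()+r[1])
    for row in m: print("".join(".#"[int(x)] for x in row))
```

```text
196 384 400 152 185
............................
............................
#...........................
##..........................
######......................
########....................
########....................
########....................
#######.....................
#######.....................
#######.....................
######......................
######......#####...........
###.##.....######...........
##..##.....######...........
##...#.....######...........
#..#........#..##...........
#..##.......#####...........
..##.......######...........
.##........###..#...........
##..........................
..............##............
.............####...........
..............###...........
.............###............
............................
............................
............................
#...........................
####.#......................
########....................
########....................
########....................
########....................
########....................
########....................
327 355 383 178 209
.............###
[... 243 characters left out ...]
##########
............#################
............#################
...........##################
...........#.#######..#######
.............#######.......##
............########.........
............#######..........
............#######..........
...........########..........
...........########..........
............#######..........
##..........#######..........
#...........#######..........
#............######..........
##...........................
###..........................
####.........................
####.........................
####.........................
####.........................
####.........................
####.........................
####.........................
```

The side view shows both vials standing upright in their trays, with caps at about (397,163) and (371,185). The box and both tweezers are in place, and the loupe, timer and tape have not moved.

```bash
python3 -c "
from bench import *
print(sign_off())"
```

```text
the job is handed in; nothing more can be done
None
```

I handed the job in at about 58 s: camera checks showed the amber vial upright in the black tray, the clear vial upright in the white tray, the sample box in the blue tray, and one pair of tweezers on each side of the green tray's rib (I pushed the steel pair about 40 mm clear of the meter before gripping it); the loupe, timer and tape had not moved, and the gripper was clear of everything.

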